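# Lock the detector module with its cam disc

## Robot

A 7-joint arm with a two-finger parallel gripper is mounted at the origin on the work surface. World frame = base frame: x ahead of the robot, y to its left, z up, the work surface at z = 0. Lengths are in m, angles in rad, forces in N, time in s.
With the tool pointing down it reaches from about 0.425 to 0.875 m from the base axis. Payload 9.9 kg.
Tool frame: the origin (TCP) lies at the very end of the fingers, on their centre line; the grasp point (between the pads) lies 19 mm behind it; z points along the fingers, y is the direction in which the jaws open and shut (so a half turn about z gives the same grasp; the last joint's range is limited). The gripper opens to 85 mm and grips with 20 to 120 N. Pads are 22 mm wide; open, the fingers measure 114 mm over their backs; the gripper's body (76 mm by 85 mm) begins 54 mm behind the grasp point. The pads swing forward as they close: fully open they stand 13 mm farther back than shut.
Start: joints at [1.096, 0.576, 0.025, 1.437, -0.015, 1.129, -0.057], TCP at [0.257, -0.624, 0.231] pointing down, gripper open.
Joint ranges: [-2.76, 2.76], [-0.34, 2.15], [-1.52, 1.57], [0.19, 2.46], [-1.09, 4.23], [0.17, 1.99], [-2.82, 2.82]. Speed limits (rad/s): [2.22, 2.22, 3.01, 3.01, 3.14, 3.14, 3.14].

## Interface

Orientations are given as a unit quaternion [w, x, y, z].
In Python, from rig import sense, camera, finish_job, search_frame, regions_of, landmark_of gives the robot as it stands.
- The arm moves only by the tool carry_out, never from a script. Its argument "commands" is a list of rows, each an object with "offset": the shift along the tool's x, y, z in m, a list of three; "delta_rot": the turn, a rotation vector about the tool's x, y, z in degrees, a list of three; "hand": the opening, from 0 (shut) to 1 (fully open). A call has 1 to 20 rows; each row is the pose to reach, as a shift and turn from the pose measured when the call began, along the tool's axes at that moment; what a row does not reach only later rows make up. A row lasts 1/10 s, in which the tool goes at most 50 mm and 8.59 degrees, less where a joint would pass 70% of its speed; a pose out of reach is approached as far as the arm can. A call with a gripper value outside its range is refused whole. The fingers move at their own pace and stop on an object; "newtons" is the grip in N (left out, the last holds). Time passes only in rows, so rows that repeat a pose let the fingers close. It gives the time, the measured TCP pose, the force and the opening at its end, in the units of the state.
- sense(): the state, without advancing time (a new reading comes with each control period).
- camera(name): name is "scene" or "top"; returns a dict with "image" (400x640x3 uint8, red, green, blue), "fx", "fy", "cx", "cy" (pixels), "origin" and "orientation" of the camera in the world. Camera axes: x right, y up, looking along -z (the intrinsics and any distortion apply to the point x, -y, -z); pixel columns grow to the right and rows downward; lengths in m; the calibration is good to about 2 mm. A picture is of the moment at which its call begins. There is no depth.
- finish_job(): hands the job in, once; it reports no verdict.
Trained networks look in a picture, given as the dict that the camera call returned (one of the last four; its "shot" number tells which), for a name from the list of things; names that differ only in an ending like _2 or _b are one class to them, and where a whole thing is asked for, a point or a joint stands for the part that bears it (a point fixed in the world has none). Each returns a list of dicts, best first, with "confidence" (0 to 1); they miss things now and then, are a little off and sometimes report something else, mostly with a low value. They report only what shows in the picture. A call takes as long as a camera call. They do not tell look-alikes from the thing itself.
- search_frame(name, picture): "rect" ([left, top, right, bottom] in pixels, round what is visible of it).
- regions_of(name, picture): "mask" (400x640 bool, what is visible of it) and "rect" ([left, top, right, bottom] in pixels, round what is visible of it).
- landmark_of(name, picture): "pixel" ([row, column] in pixels: a listed point, or the origin of a listed thing).
The state is a dict: "clock": time; "qpos": joint angles; "joint_velocities": joint speeds; "tau": joint torques, N m; "tcp_pos": TCP position; "tcp_rot": TCP orientation; "force": force on the tool from outside, world axes, zero at the start; "ft_torque": the same for the moment, N m; "grip_width": finger opening in m.
Only numpy, scipy, OpenCV 4.12 (cv2) and the standard library are available. Lean on these libraries where they do the work, as an engineer would, in place of code of your own. Each camera call takes 0.05 s, during which the arm holds its last target.

## Task

The grey plug-in module still stands a few millimetres off its white detector unit, with its bolt head lying in the mouth of the slotted brass cam disc. Take the orange flat-blade driver from its stand, seat the blade in the disc's slot and turn the disc clockwise until it has drawn the module fully home and goes firm, snug but not over-tightened, pressing only gently. Then put the driver back upright in its stand, and leave the jar, the bottle and the spanner alone.

Things in the scene. Friction and masses are not known exactly. Their poses are not given: they have to be found in the camera images.
- driver: Stubby flat-blade driver, 131 mm long, 0.11 kg, upright, blade down, in its stand. Origin at the centre of the blade's tip, z up the axis. Blade 16 mm wide (x), 3 mm thick (y), 14 mm long; shaft 8 mm diameter; black collar 38 mm diameter, z = 70 to 75 mm, resting on the stand's top. Its yaw in the stand is free.
- driver_handle (a point): Grip point on the driver's axis, 105 mm above the tip. The orange handle reaches from 75 to 130 mm above the tip, 28 mm (x) by 20 mm (y), with flat sides: grip across the 20 mm, the fingers closing along y.
- stand: Teal block 60 x 60 mm, 78 mm high, fixed to the bench. Origin at the centre of its underside. A square hole of 25 mm, straight through its middle, takes the driver's blade and shaft; the collar rests on the top and the driver's tip then hangs 8 mm above the bench.
- cam: Round brass cam disc, 51 mm diameter, on top of the white unit, turning about its vertical axis. Origin at the centre of its upper face, 79 mm above the bench and 19 mm above the unit's top. Straight slot through the centre, 17.6 mm long (x), 4.5 mm wide (y), 5.5 mm deep, closed at the ends. Press the blade in with only 2 to 6 N. The disc stays where it is left.
- cam_dot (a point): Red dot on the disc's face at the +x end of the slot, 17.5 mm from the centre; it marks the mouth and roughly faces the module at the start. Clockwise seen from above tightens: at first idle, then the spiral below catches the bolt head and draws the module in, and once home it goes firm. The disc turns 0.4 to 1.4 rad in all, the driver some 0.2 rad more by its play.
- dock_face (a point): Middle of the face of the white unit that meets the module, 36 mm above the bench. The unit (126 mm along x, 125 mm along y, top 60 mm up) is fixed to the bench. y points from the module into the unit. The grey module (116 mm x, 108 mm y, 66 mm high, 0.5 kg, drag 1.5 N) slides along y only on the unit's deck; the gap is about 4 mm at the start and 0 when home.
- jar: Bystander: small glass jar with a blue cap, 44 mm diameter, 60 mm high. Origin at the centre of its underside.
- reagent: Bystander: small amber bottle, 46 mm diameter, 75 mm high. Origin at the centre of its underside.
- spanner: Bystander: steel spanner, 140 mm long (along x), 8 mm thick, lying flat. Origin at the centre of its underside.
- unit_top (a point): Point on the unit's top below the disc's centre. The steel bolt comes in under the disc 66 mm above the bench; it is screwed in up to 0.75 mm more or less, so the turn needed differs. Torque felt through the driver at a pause: up to 0.07 N m idle and drawing (0.1 when it first catches); once home it rises unevenly. Snug is 0.11 to 0.17 N m (pull 12 to 30 N); over 0.2 risks over-tightening (45 N).
Things that resemble listed ones, but are neither listed nor needed, are in the scene too. Leave any green, pink or red look-alike of the driver alone.

How it is judged:
On the way, in this order (a step that is already met when the one before it is completed fails the run):
1. the driver's blade is seated in the disc's slot (tip at least 3 mm below the disc's face, within 4 mm of its centre) (z of driver in the frame of cam below -0.003 m and horizontal distance between driver and cam below 0.004 m), for 0.1 s.
2. with the blade still in the slot, the module is drawn home (gap under 1 mm) and the bolt is under a pull of more than 8 N (z of driver in the frame of cam below -0.002 m and horizontal distance between driver and cam below 0.005 m and y of module_c0 in the frame of dock_face above -0.055 m and contact force between bolt_c0 and cam above 8 N), for 0.2 s.
At the end, for the whole second after the job is handed in: The module is home (gap under 1 mm) and held by the cam with a bolt pull of more than 5 N; the driver stands at rest and upright in its stand (axis within 9 mm of the hole's centre, collar within 3 mm of the stand's top, tilt under 0.08 rad) (y of module_c0 in the frame of dock_face above -0.055 m and contact force between bolt_c0 and cam above 5 N and horizontal distance between driver and stand below 0.009 m and z of driver in the frame of stand below 0.011 m and angle between driver's own z axis and vertical below 0.08 rad and linear speed of driver below 0.02 m/s); the robot touches nothing.
It fails at once if over-tightened: the cam pulls on the bolt with more than 45 N (contact force between bolt_c0 and cam above 45 N).
It fails at once if the fingers touch the disc: it is turned with the driver (contact force between the fingers and cam above 1 N).
It fails at once if the driver bears on the disc too hard: over 30 N down on the slot's floor, or over 100 N in all (contact force between driver and cam_c32 above 30 N or contact force between driver and cam above 100 N).
It fails at once if the jar, the bottle or the spanner is disturbed (moved over 15 mm) (distance of any of jar, reagent, spanner from where it was at the start of the episode above 0.015 m).
It also fails if it takes over 70 s, if anything falls off the work surface, if the arm or the gripper's body presses on something with over 40 N, if the wrist force passes 120 N, or if a joint passes its speed limit or range.

## Working session

There is one attempt and no reset: what is moved stays moved. The work goes in short steps, Python scripts to look and compute and a tool call to move; the robot and the scene stay as the last step left them, time stands still between calls to the robot, and variables do not carry over. Pictures are saved under pics/ and viewed, and the job is handed in when it is done.

Besides the shell and the picture viewer there is one more tool, called by a JSON object that holds its "name" and its "arguments". carry_out: Moves the arm, as the interface text tells. Its arguments: {"type":"object","properties":{"commands":{"type":"array"},"newtons":{"type":"number"}},"required":["commands"]}

```bash
mkdir -p pics; ls; cat > h.py <<'E'
import numpy as np, cv2
from scipy.spatial.transform import Rotation as R
from rig import *
def rot(q): return R.from_quat([q[1],q[2],q[3],q[0]]).as_matrix()
def ray(c,px):
    r,col=px
    d=np.array([(col-c["cx"])/c["fx"],-(r-c["cy"])/c["fy"],-1.])
    return np.array(c["origin"]),rot(c["orientation"])@d
def at(c,px,z):
    o,d=ray(c,px); return o+d*(z-o[2])/d[2]
def proj(c,p):
    v=rot(c["orientation"]).T@(np.array(p)-np.array(c["origin"]))
    return c["cy"]-c["fy"]*v[1]/-v[2], c["cx"]+c["fx"]*v[0]/-v[2]
def save(c,n,crop=None,s=1):
    im=c["image"]
    if crop: im=im[crop[1]:crop[3],crop[0]:crop[2]]
    im=cv2.resize(im,None,fx=s,fy=s,interpolation=cv2.INTER_CUBIC)
    cv2.imwrite("pics/"+n,im[:,:,::-1])
E
python3 - <<'E'
from h import *
s=sense(); print(s)
for n in ["top","scene"]:
    c=camera(n); save(c,n+"0.png"); print(n,{k:v for k,v in c.items() if k!="image"})
    for t in ["driver","driver_handle","stand","cam","cam_dot","dock_face","jar","reagent","spanner","unit_top"]:
        print(t,[(np.round(l["pixel"],1).tolist(),round(l["confidence"],2)) for l in landmark_of(t,c)][:4])
E
```

```text
pics
{'clock': 0.0, 'qpos': array([ 1.0961941 ,  0.57654579,  0.02485871,  1.43792712, -0.01500454,
        1.12900852, -0.05650016]), 'joint_velocities': array([ 0.00137277,  0.00052791, -0.00027226,  0.00033449,  0.00302739,
        0.00149768,  0.0012764 ]), 'tau': array([-1.85850763e-04, -7.65750289e+01,  2.25053765e+00, -2.85959923e+01,
        1.52977940e-02,  1.27043092e-02,  4.74460364e-05]), 'tcp_pos': array([ 0.25694776, -0.62367645,  0.23042706]), 'tcp_rot': array([-8.25409792e-04,  9.80967622e-01,  1.94169512e-01, -2.11095482e-04]), 'force': array([-1.08871028,  0.1979157 , -0.28798127]), 'ft_torque': array([-0.05085015, -0.00944102, -0.01489166]), 'grip_width': 0.08533966535781376}
top {'fx': 500.43508630410264, 'fy': 500.43508630410264, 'cx': 323.93992166723206, 'cy': 193.92918407838468, 'origin': array([0.39309345, 0.09256466, 1.01930859]), 'orientation': array([ 0.70579042,  0.06482611, -0.06700515, -0.70225904]), 'shot': 1}
driver [([290.5, 261.0], 0.68), ([243.7, 264.6], 0.59), ([269.6, 306.1], 0.52)]
driver_handle [([292.0, 252.5], 0.9), ([265.8, 302.9], 0.8), ([19
[... 320 characters left out ...]
76215681125, 'fy': 402.82876215681125, 'cx': 323.1321492052923, 'cy': 196.3633876542751, 'origin': array([ 0.78747813, -0.30137797,  0.734685  ]), 'orientation': array([0.92248234, 0.29006038, 0.0771687 , 0.24276799]), 'shot': 2}
driver [([146.9, 287.4], 0.89), ([175.1, 352.4], 0.78), ([187.9, 283.8], 0.75)]
driver_handle [([129.8, 321.1], 0.93), ([148.9, 354.1], 0.84), ([121.5, 280.5], 0.79), ([154.0, 277.5], 0.69)]
stand [([168.5, 320.0], 0.97)]
cam [([286.8, 245.2], 0.9)]
cam_dot [([291.9, 239.0], 0.87)]
dock_face [([318.9, 237.4], 0.75)]
jar [([206.9, 343.6], 0.69)]
reagent [([224.4, 405.6], 0.96), ([293.5, 239.8], 0.29)]
spanner [([141.2, 338.6], 0.79)]
unit_top [([290.3, 251.3], 0.68)]
```

View pics/top0.png

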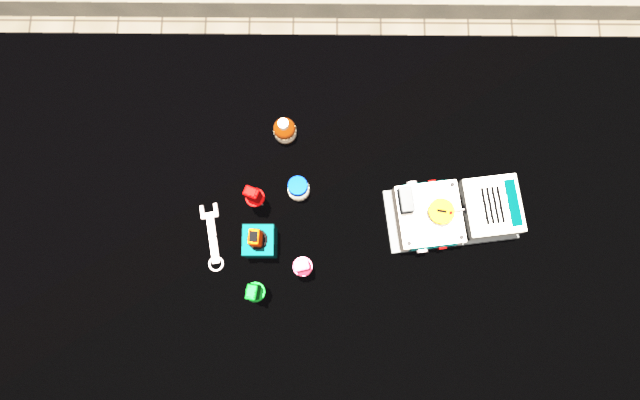

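View pics/scene0.png

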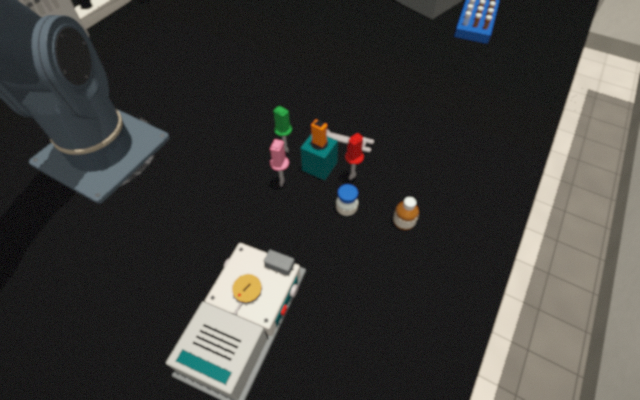

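The orange driver stands in the teal stand at top (row 238, col 256) and scene (133, 319). The look-alikes are green at top (292, 255), pink (266, 303) and red (193, 253). The orange one is the only driver in a stand, so it fits the description. The disc is at top (211, 441). I'll enlarge both to confirm.

```bash
python3 - <<'E'
from h import *
c=camera("top"); save(c,"t1.png",(225,170,325,320),4); save(c,"t2.png",(380,165,530,260),5)
d=camera("scene"); save(d,"s1.png",(260,90,380,200),5); save(d,"s2.png",(165,235,310,400),4)
E
```

```text
(no output)
```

View pics/t1.png

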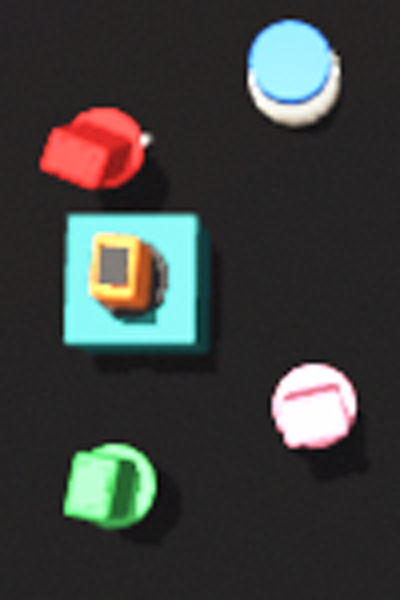

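View pics/t2.png

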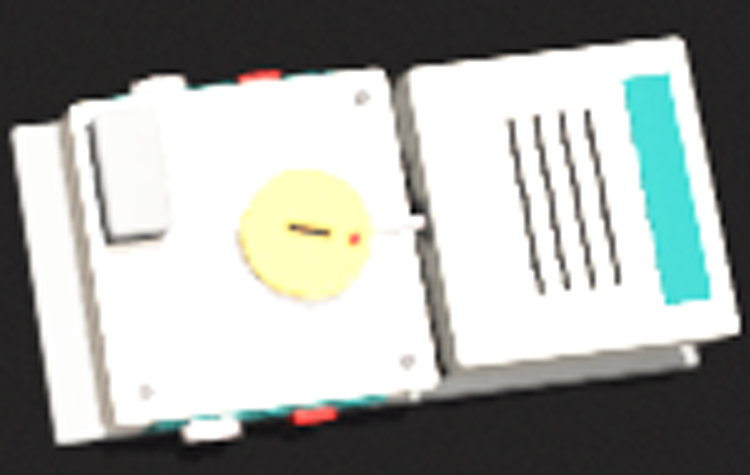

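View pics/s1.png

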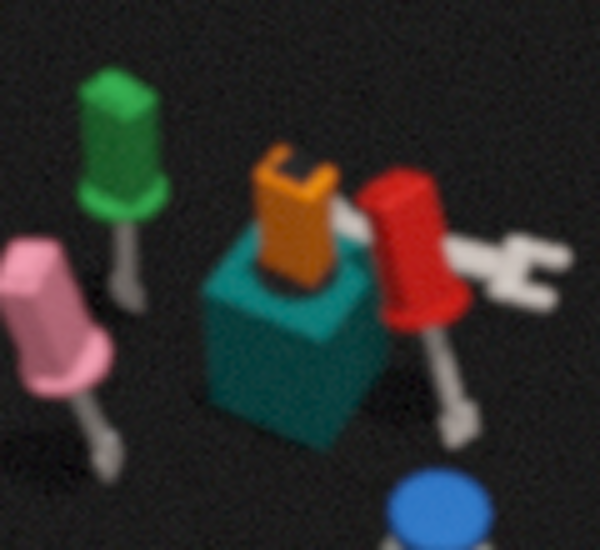

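View pics/s2.png

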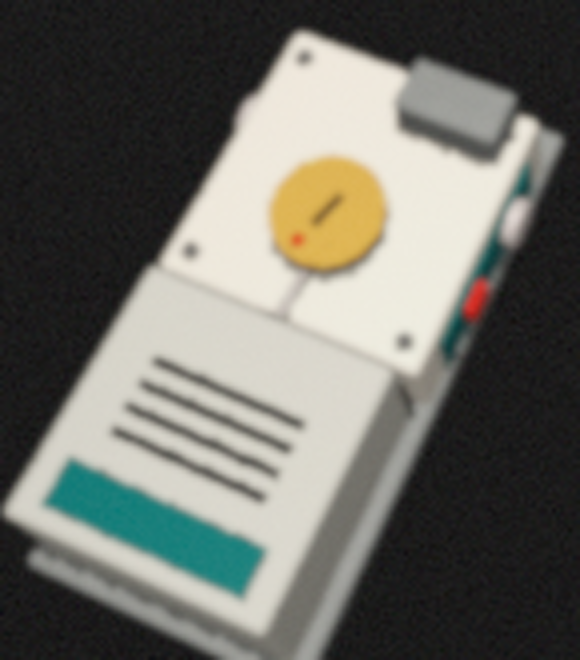

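```bash
cat > fit.py <<'E'
from h import *
from scipy.optimize import minimize
S=4
def box(cx,cy,yaw,lx,ly,z0,z1):
    P=np.array([[a*lx/2,b*ly/2] for a in(-1,1) for b in(-1,1)])
    c,s=np.cos(yaw),np.sin(yaw); P=P@np.array([[c,s],[-s,c]])+[cx,cy]
    return np.array([[*p,z] for p in P for z in(z0,z1)])
def cyl(cx,cy,r,z0,z1):
    t=np.linspace(0,2*np.pi,60,endpoint=False)
    return np.array([[cx+r*np.cos(a),cy+r*np.sin(a),z] for a in t for z in(z0,z1)])
def hullmask(c,P,shape=(400,640)):
    px=np.array([proj(c,p)[::-1] for p in P],np.float32)
    return cv2.convexHull(px)
def obshull(m):
    n,l,st,_=cv2.connectedComponentsWithStats(m.astype(np.uint8))
    k=1+np.argmax(st[1:,4]); m=(l==k).astype(np.uint8)
    cs,_=cv2.findContours(cv2.resize(m*255,None,fx=S,fy=S,interpolation=cv2.INTER_LINEAR)//128,cv2.RETR_EXTERNAL,cv2.CHAIN_APPROX_NONE)
    c=max(cs,key=cv2.contourArea)
    return cv2.convexHull(((c.astype(np.float32)+.5)/S-.5).astype(np.float32))
def iou(a,b):
    i,_=cv2.intersectConvexConvex(a,b); A,B=cv2.contourArea(a),cv2.contourArea(b)
    return i/(A+B-i)
def fit(model,x0,obs,step):
    f=lambda x:-sum(iou(hullmask(c,model(x)),h) for c,h in obs)/len(obs)
    sx=np.vstack([x0]+[np.array(x0)+np.eye(len(x0))[i]*step[i] for i in range(len(x0))])
    r=minimize(f,x0,method="Nelder-Mead",options=dict(initial_simplex=sx,xatol=1e-5,fatol=1e-6))
    return r.x,-r.fun
def hsv(c): 
    return [x.astype(int) for x in cv2.split(cv2.cvtColor(c["image"],cv2.COLOR_RGB2HSV))]
def near(c,p,r):
    y,x=np.mgrid[:400,:640]; q=proj(c,p); return (y-q[0])**2+(x-q[1])**2<r*r
E
python3 - <<'E'
from fit import *
c,d=camera("top"),camera("scene")
st=at(c,(241,258),.078); cm=at(c,(211,441),.079); print(st,cm)
def orange(k,P,r):
    H,Sa,V=hsv(k); return (H>=8)&(H<=24)&(Sa>110)&(V>70)&near(k,P,r)
def teal(k,P,r):
    H,Sa,V=hsv(k); return (H>80)&(H<100)&(Sa>90)&(V>30)&near(k,P,r)
def yel(k,P,r):
    H,Sa,V=hsv(k); return (H>=14)&(H<=35)&(Sa>60)&(V>120)&near(k,P,r)
for nm,ks in [("both",(c,d)),("top",(c,)),("scene",(d,))]:
    o=[(k,obshull(orange(k,[st[0],st[1],.11],22))) for k in ks]
    for y0 in (0,.3,-.3): print(nm,"handle",fit(lambda x:box(x[0],x[1],x[2],.028,.02,.083,.138),[st[0],st[1],y0],o,[.005,.005,.2]))
    o=[(k,obshull(teal(k,[st[0],st[1],.04],40))) for k in ks]
    print(nm,"stand",fit(lambda x:box(x[0],x[1],x[2],.06,.06,0,.078),[st[0],st[1],0.05],o,[.005,.005,.1]))
    o=[(k,obshull(yel(k,[cm[0],cm[1],.079],22))) for k in ks]
    for zb in (.079,.070): print(nm,"cam",zb,fit(lambda x:cyl(x[0],x[1],.0255,zb,.079),[cm[0],cm[1]],o,[.005,.005]))
for k in (c,d):
    p=[at(k,landmark_of(n,k)[0]["pixel"],.079) for n in ("cam","cam_dot")]
    v=p[1]-p[0]; print("dot",p,np.hypot(*v[:2]),np.degrees(np.arctan2(v[1],v[0])))
    H,Sa,V=hsv(k); m=((H<6)|(H>174))&(Sa>110)&near(k,[cm[0],cm[1],.079],14)
    ys,xs=np.nonzero(m); print("red",len(ys),at(k,(ys.mean(),xs.mean()),.079))
    g=k["image"].astype(int).sum(2); m=(g<300)&near(k,[cm[0],cm[1],.079],8)
    ys,xs=np.nonzero(m); w=(300-g[m]); pts=np.array([at(k,q,.079)[:2] for q in zip(ys,xs)])
    mu=np.average(pts,axis=0,weights=w); e,v=np.linalg.eigh(np.cov((pts-mu).T,aweights=w)); print("slot",len(ys),mu,np.degrees(np.arctan2(v[1,1],v[0,1])),np.sqrt(e))
E
```

```text
[0.48020344 0.21361321 0.078     ] [ 0.53888993 -0.13267702  0.079     ]
both handle (array([ 0.48256708,  0.21488695, -0.07274993]), np.float64(0.8821299635679665))
both handle (array([ 0.48257476,  0.21488636, -0.07267237]), np.float64(0.8821299046265687))
both handle (array([ 0.48257235,  0.21488646, -0.07271782]), np.float64(0.8821303028802416))
both stand (array([0.48247375, 0.21406878, 0.00289317]), np.float64(0.9150925336755773))
both cam 0.079 (array([ 0.53946861, -0.13300883]), np.float64(0.9077461633219202))
both cam 0.07 (array([ 0.53899456, -0.13315509]), np.float64(0.9254547413528718))
top handle (array([ 0.48204322,  0.21437211, -0.04205533]), np.float64(0.8786462844657866))
top handle (array([ 0.48204184,  0.21437243, -0.04222027]), np.float64(0.8786463064490854))
top handle (array([ 0.48204412,  0.21437352, -0.04229777]), np.float64(0.878646834074526))
top stand (array([0.48241018, 0.21445179, 0.00821582]), np.float64(0.937975568905723))
top cam 0.079 (array([ 0.53869044, -0.13174959]), np.float64(0.933844927575433))
top cam 0.07 (array([ 0.53983631, -0.13366853]), np
[... 471 characters left out ...]
76747439792891))
scene cam 0.07 (array([ 0.53897145, -0.13315615]), np.float64(0.9652485114386626))
dot [array([ 0.5390753 , -0.13135223,  0.079     ]), array([ 0.54128261, -0.14876113,  0.079     ])] 0.01754827986714842 -82.77388351361282
red 2 [ 0.5370618  -0.15067684  0.079     ]
slot 2 [ 0.54071456 -0.12738988] 78.77472137731618 [0.         0.00680761]
dot [array([ 0.53986239, -0.13421082,  0.079     ]), array([ 0.53393557, -0.14969802,  0.079     ])] 0.016582538344220316 -110.94142630343326
red 0 [nan nan nan]<stdin>:21: RuntimeWarning: Mean of empty slice.
  ret = ret.dtype.type(ret / rcount)
Traceback (most recent call last):
ZeroDivisionError: Weights sum to zero, can't be normalized
```

```bash
python3 - <<'E'
from fit import *
c,d=camera("top"),camera("scene")
for k,a,b,e in ((c,(210.2,437.6),(211.8,446),(212.8,450.8)),(d,(283.75,250.5),(291.5,243),(295,239))):
    A,B,D=[at(k,q,.079)[:2] for q in(a,b,e)]
    for P,Q in ((A,B),(A,D),(D,(A+B)/2)): print(np.round((P+Q)/2,4),np.hypot(*(Q-P)),np.degrees(np.arctan2(*(Q-P)[::-1])))
save(c,"t3.png",(425,195,460,230),16); save(d,"s3.png",(225,265,270,310),13)
E
```

```text
[ 0.5389 -0.1342] 0.016146373864939556 -100.68466705908871
[ 0.538  -0.1387] 0.02538922966248959 -101.05270335253942
[ 0.5372 -0.1427] 0.017316286930978246 78.7757119529169
[ 0.541  -0.1338] 0.018010506268699208 -99.52620818939138
[ 0.5399 -0.138 ] 0.02667585533010097 -101.26199190200195
[ 0.5391 -0.1424] 0.017676839099379484 77.8538341218599
```

View pics/t3.png

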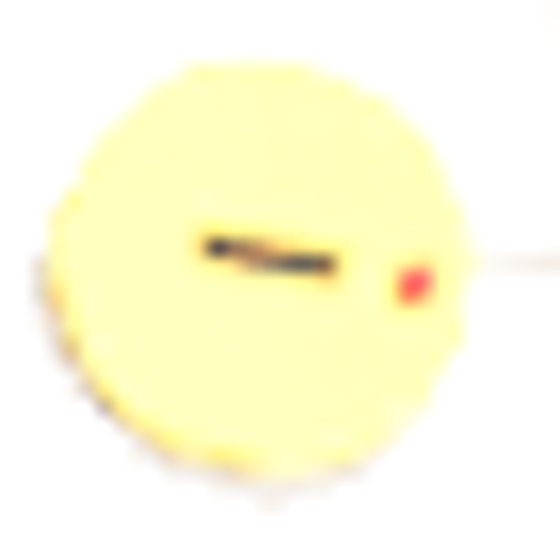

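View pics/s3.png

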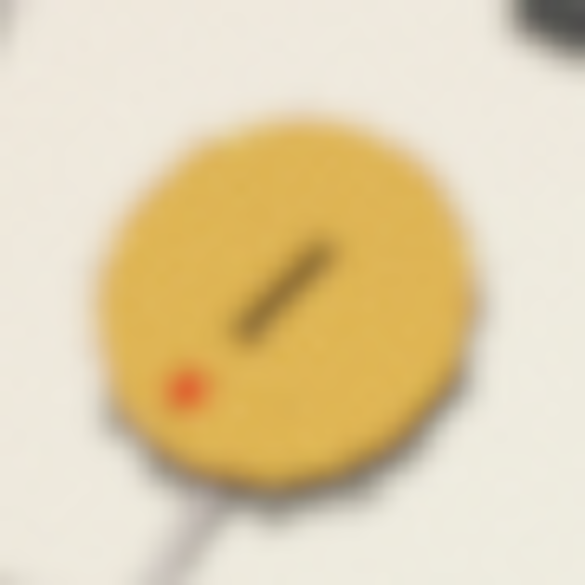

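```bash
cat >> h.py <<'E'
def yawR(deg): # tool x at yaw deg, z down
    a=np.radians(deg); x=np.array([np.cos(a),np.sin(a),0]); z=np.array([0,0,-1.]); return np.column_stack([x,np.cross(z,x),z])
def cmd(*wps):
    s=sense(); R0=rot(s["tcp_rot"]); p=np.array(s["tcp_pos"])
    print("t",round(s["clock"],2),"tcp",np.round(p,4),"xyaw",round(np.degrees(np.arctan2(R0[1,0],R0[0,0])),2),"zax",np.round(R0[:,2],4),"F",np.round(s["force"],2),"M",np.round(s["ft_torque"],3),"w",round(s["grip_width"],4),"q",np.round(s["qpos"],2))
    for P,y in wps:
        print("  off",np.round(R0.T@(np.array(P)-p),4).tolist(),"rot",np.round(R.from_matrix(R0.T@yawR(y)).as_rotvec(degrees=True),2).tolist())
E
python3 - <<'E'
from h import *
cmd(((.50,-.2,.24),99),((.4825,.2148,.20),176.5))
E
```

```text
t 1.6 tcp [ 0.2571 -0.6241  0.2313] xyaw 22.39 zax [-0.  0. -1.] F [ 0.02  0.19 -0.25] M [ 0.005 -0.018  0.012] w 0.0853 q [ 1.1   0.58  0.02  1.44 -0.01  1.13 -0.06]
  off [0.3861, -0.2996, -0.0087] rot [-0.0, -0.0, -76.61]
  off [0.5279, -0.6898, 0.0313] rot [-0.0, -0.0, -154.11]
```

{"name": "carry_out", "arguments": {"commands": [{"offset":[0.386,-0.3,-0.009],"delta_rot":[0,0,-77],"hand":0.6},{"offset":[0.386,-0.3,-0.009],"delta_rot":[0,0,-77],"hand":0.6},{"offset":[0.386,-0.3,-0.009],"delta_rot":[0,0,-77],"hand":0.6},{"offset":[0.386,-0.3,-0.009],"delta_rot":[0,0,-77],"hand":0.6},{"offset":[0.386,-0.3,-0.009],"delta_rot":[0,0,-77],"hand":0.6},{"offset":[0.386,-0.3,-0.009],"delta_rot":[0,0,-77],"hand":0.6},{"offset":[0.386,-0.3,-0.009],"delta_rot":[0,0,-77],"hand":0.6},{"offset":[0.386,-0.3,-0.009],"delta_rot":[0,0,-77],"hand":0.6},{"offset":[0.386,-0.3,-0.009],"delta_rot":[0,0,-77],"hand":0.6},{"offset":[0.528,-0.69,-0.009],"delta_rot":[0,0,-154],"hand":0.6},{"offset":[0.528,-0.69,-0.009],"delta_rot":[0,0,-154],"hand":0.6},{"offset":[0.528,-0.69,-0.009],"delta_rot":[0,0,-154],"hand":0.6},{"offset":[0.528,-0.69,-0.009],"delta_rot":[0,0,-154],"hand":0.6},{"offset":[0.528,-0.69,-0.009],"delta_rot":[0,0,-154],"hand":0.6},{"offset":[0.528,-0.69,-0.009],"delta_rot":[0,0,-154],"hand":0.6},{"offset":[0.528,-0.69,-0.009],"delta_rot":[0,0,-154],"hand":0.6},{"offset":[0.528,-0.69,-0.009],"delta_rot":[0,0,-154],"hand":0.6},{"offset":[0.528,-0.69,0.03],"delta_rot":[0,0,-154],"hand":0.6},{"offset":[0.528,-0.69,0.03],"delta_rot":[0,0,-154],"hand":0.6},{"offset":[0.528,-0.69,0.03],"delta_rot":[0,0,-154],"hand":0.6}]}}

```text
clock: 3.6
tcp_pos: [0.4815, 0.2162, 0.2002]
tcp_rot: [-0.001, 0.031, 1.0, -0.0]
force: [0.2, -0.8, -0.2]
grip_width: 0.0512
```

```bash
python3 - <<'E'
from h import *
cmd(((.4825,.2148,.16),176.5),((.4825,.2148,.094),176.5))
E
```

```text
t 3.6 tcp [0.4815 0.2162 0.2002] xyaw 176.49 zax [-2.4e-03 -1.0e-04 -1.0e+00] F [ 0.24 -0.77 -0.17] M [-0.026  0.002 -0.004] w 0.0512 q [ 0.03  0.48 -0.8   1.85  0.4   0.99  0.57]
  off [-0.0011, -0.0013, 0.0402] rot [-0.02, -0.14, -0.01]
  off [-0.0013, -0.0013, 0.1062] rot [-0.02, -0.14, -0.01]
```

{"name": "carry_out", "arguments": {"commands": [{"offset":[-0.001,-0.0013,0.03],"delta_rot":[0,0,0],"hand":0.6},{"offset":[-0.001,-0.0013,0.06],"delta_rot":[0,-0.14,0],"hand":0.6},{"offset":[-0.0013,-0.0013,0.09],"delta_rot":[0,-0.14,0],"hand":0.6},{"offset":[-0.0013,-0.0013,0.106],"delta_rot":[0,-0.14,0],"hand":0.6},{"offset":[-0.0013,-0.0013,0.106],"delta_rot":[0,-0.14,0],"hand":0.6},{"offset":[-0.0013,-0.0013,0.106],"delta_rot":[0,-0.14,0],"hand":0.6}]}}

```text
clock: 4.2
tcp_pos: [0.4833, 0.2137, 0.0951]
tcp_rot: [0.0, 0.032, 0.999, -0.0]
force: [0.1, -0.3, 0.1]
grip_width: 0.0512
```

```bash
python3 - <<'E'
from h import *
cmd(((.4825,.2148,.094),176.5))
c,d=camera("top"),camera("scene"); save(c,"t4.png",(215,190,315,310),5); save(d,"s4.png",(260,90,380,200),5)
E
```

```text
t 4.2 tcp [0.4833 0.2137 0.0951] xyaw 176.35 zax [ 9.e-04 -8.e-04 -1.e+00] F [ 0.14 -0.29  0.06] M [ 0.011  0.026 -0.025] w 0.0512 q [-0.04  0.6  -0.7   1.97  0.56  0.77  0.44]
  off [0.0009, 0.0011, 0.0011] rot [-0.04, 0.06, -0.15]
```

View pics/s4.png

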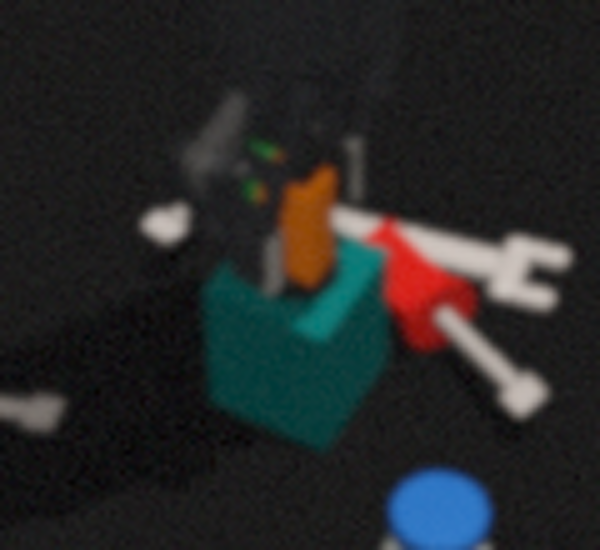

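The orange handle sits between the fingers at s4 (230, 305). The red look-alike has toppled next to the stand; it was already leaning in the first pictures. I'll check the top view.

View pics/t4.png

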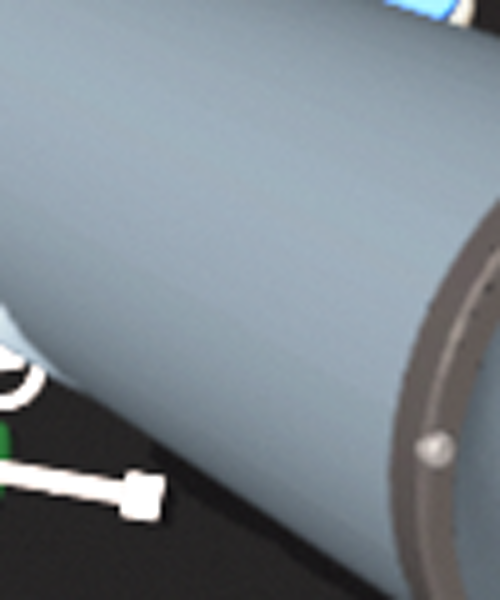

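The top view is blocked by the arm. I'll close the grip.

{"name": "carry_out", "arguments": {"commands": [{"offset":[0.0,0.0,0.001],"delta_rot":[0,0,0],"hand":0.0},{"offset":[0.0,0.0,0.001],"delta_rot":[0,0,0],"hand":0.0},{"offset":[0.0,0.0,0.001],"delta_rot":[0,0,0],"hand":0.0},{"offset":[0.0,0.0,0.001],"delta_rot":[0,0,0],"hand":0.0},{"offset":[0.0,0.0,0.001],"delta_rot":[0,0,0],"hand":0.0},{"offset":[0.0,0.0,0.001],"delta_rot":[0,0,0],"hand":0.0}], "newtons": 50}}

```text
clock: 4.9
tcp_pos: [0.4841, 0.2145, 0.0955]
tcp_rot: [0.002, 0.032, 0.999, 0.0]
force: [-0.3, -1.8, 6.3]
grip_width: 0.0195
```

```bash
python3 - <<'E'
from h import *
cmd(((.4825,.2148,.25),176.5))
d=camera("scene"); save(d,"s5.png")
E
```

```text
t 4.9 tcp [0.4841 0.2145 0.0955] xyaw 176.38 zax [ 3.7e-03  1.0e-04 -1.0e+00] F [-0.34 -1.76  6.29] M [-0.364  0.093 -0.035] w 0.0195 q [-0.05  0.6  -0.7   1.97  0.56  0.76  0.44]
  off [0.001, 0.0003, -0.1545] rot [0.02, 0.21, -0.12]
```

View pics/s5.png

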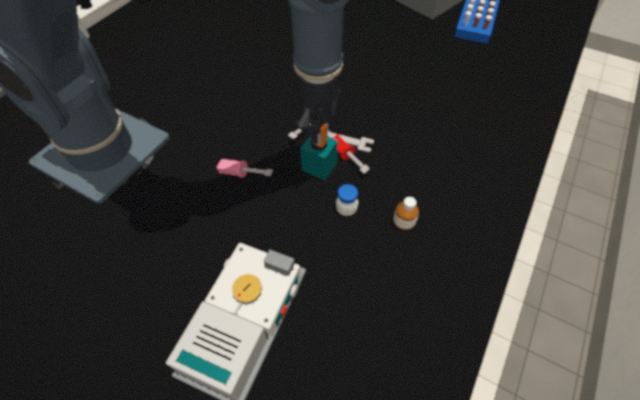

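The driver is gripped (19.5 mm). I'll lift it straight up.

{"name": "carry_out", "arguments": {"commands": [{"offset":[0.0,0.0,-0.02],"delta_rot":[0,0.1,0],"hand":0.0},{"offset":[0.0,0.0,-0.05],"delta_rot":[0,0.2,0],"hand":0.0},{"offset":[0.0,0.0,-0.08],"delta_rot":[0,0.2,0],"hand":0.0},{"offset":[0.0,0.0,-0.11],"delta_rot":[0,0.2,0],"hand":0.0},{"offset":[0.0,0.0,-0.14],"delta_rot":[0,0.2,0],"hand":0.0},{"offset":[0.0,0.0,-0.155],"delta_rot":[0,0.2,0],"hand":0.0},{"offset":[0.0,0.0,-0.155],"delta_rot":[0,0.2,0],"hand":0.0}]}}

```text
clock: 5.65
tcp_pos: [0.4842, 0.2152, 0.2527]
tcp_rot: [0.002, 0.032, 0.999, 0.001]
force: [0.6, 0.4, -1.9]
grip_width: 0.0195
```

```bash
python3 - <<'E'
from h import *
cmd(((.51,.0,.255),128),((.5398,-.1335,.225),79))
d=camera("scene"); save(d,"s6.png",(240,20,400,200),4)
E
```

```text
t 5.65 tcp [0.4842 0.2152 0.2527] xyaw 176.37 zax [ 0.0039  0.0017 -1.    ] F [ 0.6   0.35 -1.94] M [ 0.04  -0.033  0.009] w 0.0195 q [ 0.07  0.43 -0.83  1.77  0.35  1.09  0.63]
  off [-0.0394, -0.2131, -0.0026] rot [0.2, 0.16, 48.37]
  off [-0.0774, -0.3445, 0.0273] rot [0.27, 0.06, 97.37]
```

View pics/s6.png

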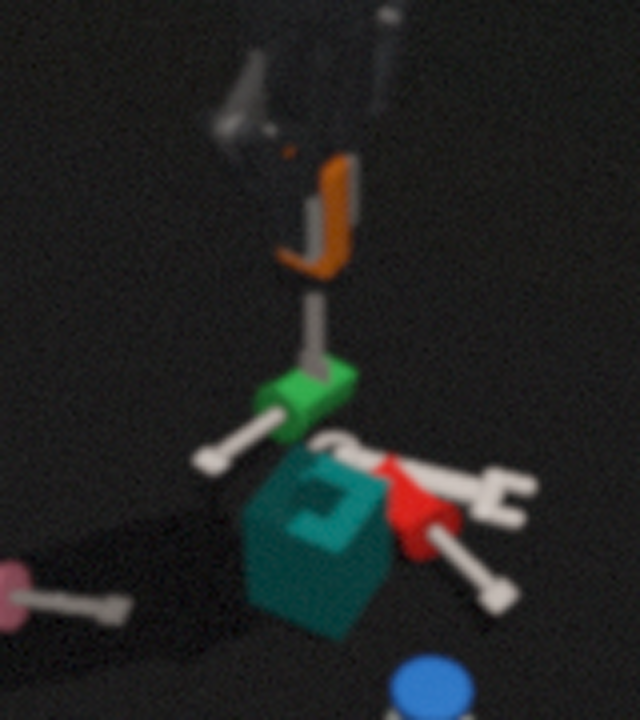

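{"name": "carry_out", "arguments": {"commands": [{"offset":[-0.039,-0.213,0.0],"delta_rot":[0.2,0.1,48],"hand":0.0},{"offset":[-0.039,-0.213,0.0],"delta_rot":[0.2,0.1,48],"hand":0.0},{"offset":[-0.039,-0.213,0.0],"delta_rot":[0.2,0.1,48],"hand":0.0},{"offset":[-0.039,-0.213,0.0],"delta_rot":[0.2,0.1,48],"hand":0.0},{"offset":[-0.039,-0.213,0.0],"delta_rot":[0.2,0.1,48],"hand":0.0},{"offset":[-0.077,-0.345,0.027],"delta_rot":[0.3,0.1,97.4],"hand":0.0},{"offset":[-0.077,-0.345,0.027],"delta_rot":[0.3,0.1,97.4],"hand":0.0},{"offset":[-0.077,-0.345,0.027],"delta_rot":[0.3,0.1,97.4],"hand":0.0},{"offset":[-0.077,-0.345,0.027],"delta_rot":[0.3,0.1,97.4],"hand":0.0},{"offset":[-0.077,-0.345,0.027],"delta_rot":[0.3,0.1,97.4],"hand":0.0},{"offset":[-0.077,-0.345,0.027],"delta_rot":[0.3,0.1,97.4],"hand":0.0},{"offset":[-0.077,-0.345,0.027],"delta_rot":[0.3,0.1,97.4],"hand":0.0},{"offset":[-0.077,-0.345,0.063],"delta_rot":[0.3,0.1,97.4],"hand":0.0},{"offset":[-0.077,-0.345,0.063],"delta_rot":[0.3,0.1,97.4],"hand":0.0},{"offset":[-0.077,-0.345,0.063],"delta_rot":[0.3,0.1,97.4],"hand":0.0}]}}

```text
clock: 7.2
tcp_pos: [0.5378, -0.1345, 0.187]
tcp_rot: [-0.002, 0.772, 0.636, -0.002]
force: [0.1, -0.8, -0.1]
grip_width: 0.0191
```

```bash
python3 - <<'E'
from h import *
cmd(((.5398,-.1335,.18),79))
c,d=camera("top"),camera("scene"); save(d,"s7.png",(190,190,310,320),5);save(c,"t7.png",(380,150,530,260),5)
for k in (c,d): print([(np.round(l["pixel"],1).tolist(),round(l["confidence"],2)) for l in landmark_of("driver",k)][:4])
for k in (c,d):
    for z in(.097,.079): print(np.round(proj(k,[.5398,-.1335,z]),1))
E
```

```text
t 7.2 tcp [ 0.5378 -0.1345  0.187 ] xyaw 79.0 zax [-6.1e-03 -4.0e-04 -1.0e+00] F [ 0.14 -0.82 -0.09] M [-0.03  -0.     0.028] w 0.0191 q [ 0.38  0.46 -0.32  1.81  0.18  0.91 -0.21]
  off [0.0013, 0.0018, 0.007] rot [-0.34, 0.09, -0.0]
[([189.8, 248.8], 0.94), ([209.5, 451.3], 0.66), ([287.4, 243.5], 0.56), ([280.3, 305.7], 0.56)]
[([135.7, 290.3], 0.97), ([281.3, 245.0], 0.84), ([173.5, 270.6], 0.65), ([168.9, 364.5], 0.6)]
[209.1 443.7]
[210.5 441.4]
[283.  244.6]
[287.1 246.3]
```

View pics/s7.png

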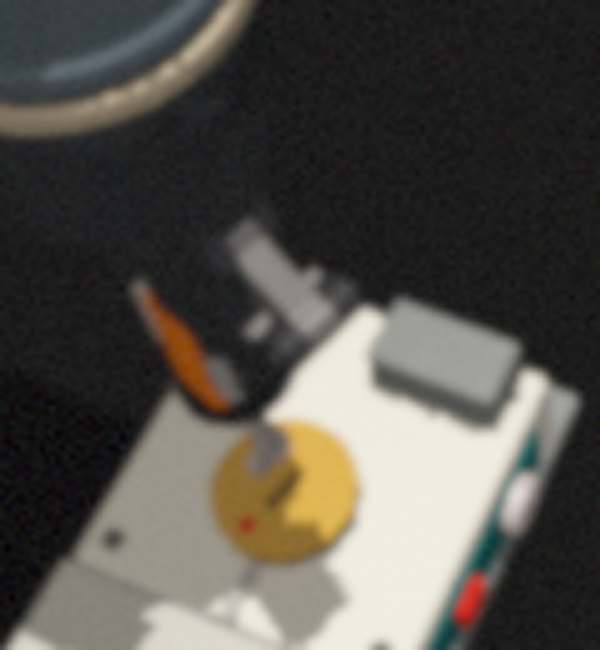

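View pics/t7.png

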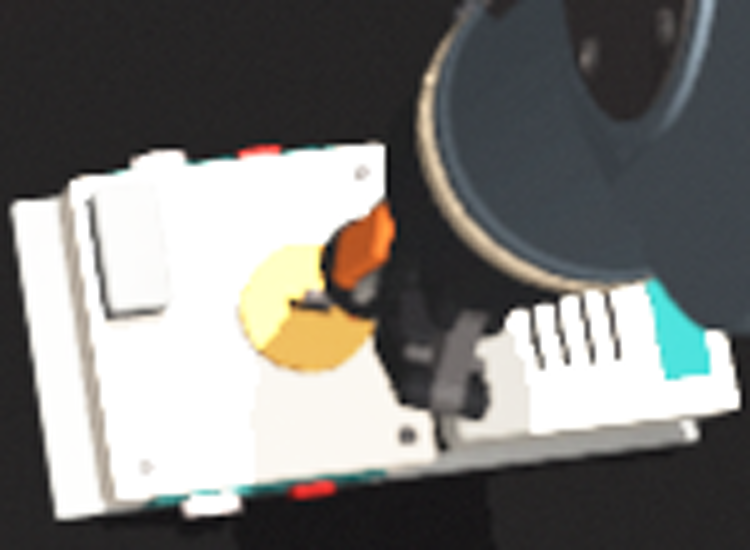

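{"name": "carry_out", "arguments": {"commands": [{"offset":[0.0013,0.0018,0.006],"delta_rot":[-0.3,0.1,0],"hand":0.0},{"offset":[0.0013,0.0018,0.014],"delta_rot":[-0.3,0.1,0],"hand":0.0},{"offset":[0.0013,0.0018,0.014],"delta_rot":[-0.3,0.1,0],"hand":0.0},{"offset":[0.0013,0.0018,0.014],"delta_rot":[-0.3,0.1,0],"hand":0.0}]}}

```text
clock: 7.8
tcp_pos: [0.5411, -0.1338, 0.1746]
tcp_rot: [0.001, 0.772, 0.636, 0.001]
force: [-0.2, -0.1, -0.7]
grip_width: 0.0196
```

```bash
python3 - <<'E'
from h import *
cmd(((.5398,-.1335,.17),79))
c,d=camera("top"),camera("scene"); save(d,"s8.png",(220,260,280,310),12);save(c,"t8.png",(425,190,475,230),14)
for k in (c,d): print([(np.round(l["pixel"],1).tolist(),round(l["confidence"],2)) for n in ("driver","cam","cam_dot") for l in landmark_of(n,k)][:10])
E
```

```text
t 7.8 tcp [ 0.5411 -0.1338  0.1746] xyaw 78.96 zax [ 3.3e-03 -4.0e-04 -1.0e+00] F [-0.23 -0.09 -0.66] M [-0.074  0.036  0.008] w 0.0196 q [ 0.37  0.47 -0.32  1.82  0.19  0.87 -0.22]
  off [0.0001, -0.0013, 0.0046] rot [0.19, -0.01, -0.04]
[([279.4, 305.2], 0.87), ([290.0, 244.6], 0.81), ([190.6, 251.4], 0.77), ([208.0, 442.0], 0.7), ([211.1, 438.9], 0.65), ([211.7, 452.9], 0.9), ([214.2, 437.4], 0.49)]
[([136.5, 290.9], 0.62), ([168.8, 367.9], 0.56), ([286.5, 249.1], 0.51), ([285.7, 245.0], 0.9), ([292.0, 236.6], 0.96), ([222.6, 404.5], 0.17)]
```

View pics/s8.png

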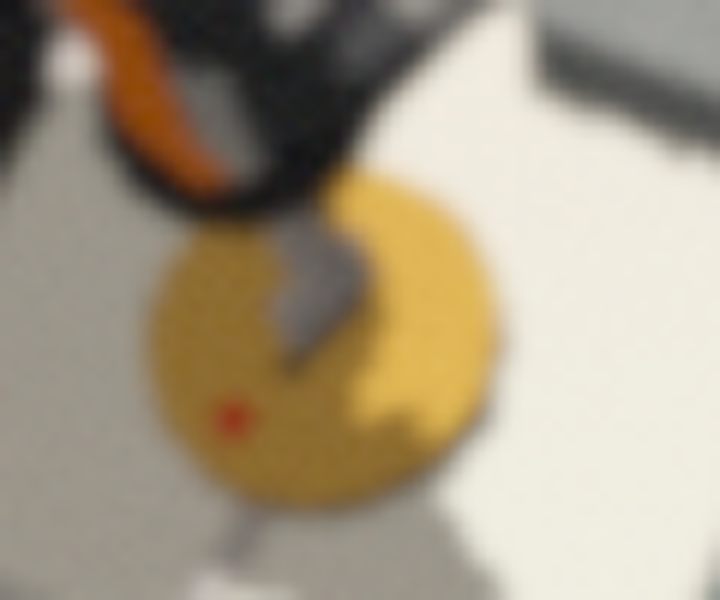

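View pics/t8.png

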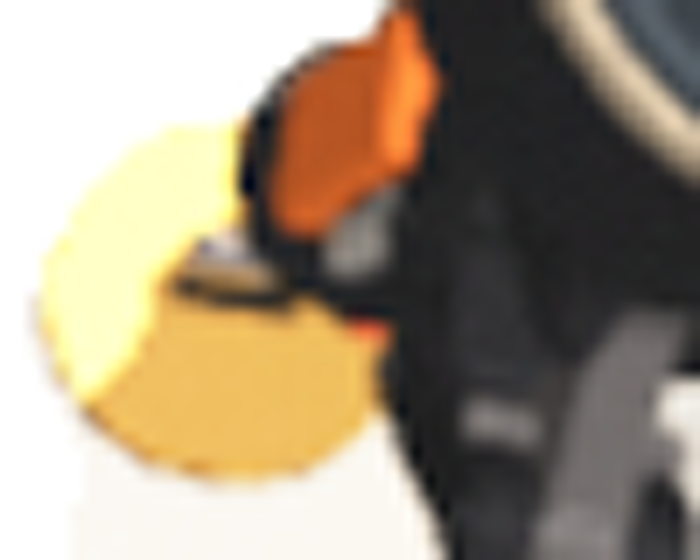

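```bash
python3 - <<'E'
from h import *
c,d=camera("top"),camera("scene")
def big(k,crop,n):
    im=k["image"][crop[1]:crop[3],crop[0]:crop[2]].astype(float)
    im=np.clip((im/255)**.6*255,0,255).astype(np.uint8)
    im=cv2.resize(im,None,fx=30,fy=30,interpolation=cv2.INTER_NEAREST)
    cv2.imwrite("pics/"+n,im[:,:,::-1])
big(c,(432,202,457,218),"t9.png"); big(d,(236,276,258,296),"s9.png")
E
```

```text
(no output)
```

View pics/t9.png

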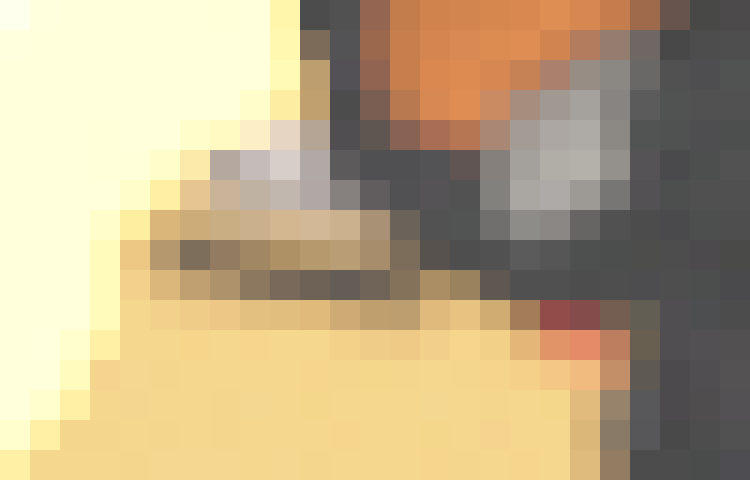

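View pics/s9.png

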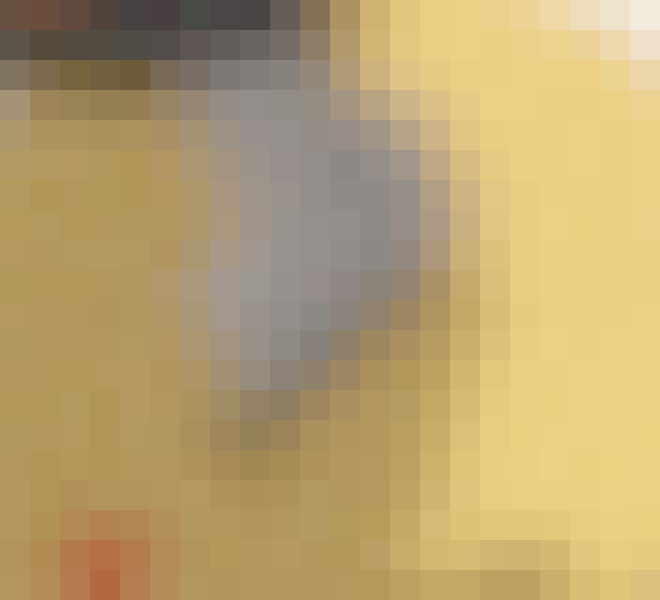

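```bash
python3 - <<'E'
from h import *
c,d=camera("top"),camera("scene")
n=np.array([np.cos(np.radians(-11)),np.sin(np.radians(-11))])
zt=.0871
A,B=[at(d,q,zt)[:2] for q in((288.5,243.7),(284,249.9))]
print("scene blade",A,B,np.hypot(*(A-B)),"centre",(A+B)/2-n*.0015)
print("scene cam z.079 from this cam: disc fit .541/.5390,-.1332..-.1345")
A=at(c,(208.1,438.5),zt)[:2]; print("top left corner",A,"centre", A+n*.0015-np.array([np.cos(np.radians(79)),np.sin(np.radians(79))])*.008)
print(sense()["tcp_pos"])
E
```

```text
scene blade [ 0.54043414 -0.13972844] [ 0.54486451 -0.12796631] 0.012568845003747102 centre [ 0.54117688 -0.13356116]
scene cam z.079 from this cam: disc fit .541/.5390,-.1332..-.1345
top left corner [ 0.54314456 -0.12622936] centre [ 0.54309053 -0.13436859]
[ 0.54133966 -0.13382554  0.17495397]
```

```bash
python3 - <<'E'
from h import *
cmd(((.539,-.1335,.170),79))
E
```

```text
t 8.4 tcp [ 0.5413 -0.1338  0.175 ] xyaw 78.96 zax [ 4.2e-03 -6.0e-04 -1.0e+00] F [ 0.31 -0.86 -0.85] M [ 0.022 -0.007 -0.004] w 0.0197 q [ 0.37  0.47 -0.32  1.82  0.19  0.87 -0.22]
  off [-0.0001, -0.0024, 0.0049] rot [0.24, -0.01, -0.04]
```

{"name": "carry_out", "arguments": {"commands": [{"offset":[0,-0.0024,0.0],"delta_rot":[0.25,0,0],"hand":0.0},{"offset":[0,-0.0024,0.003],"delta_rot":[0.25,0,0],"hand":0.0},{"offset":[0,-0.0024,0.006],"delta_rot":[0.25,0,0],"hand":0.0},{"offset":[0,-0.0024,0.006],"delta_rot":[0.25,0,0],"hand":0.0}]}}

```text
clock: 8.8
tcp_pos: [0.5387, -0.1333, 0.1683]
tcp_rot: [-0.001, 0.772, 0.636, -0.0]
force: [-0.0, 0.1, 0.2]
grip_width: 0.0196
```

```bash
python3 - <<'E'
from h import *
cmd(((.539,-.1335,.166),79))
E
```

```text
t 8.8 tcp [ 0.5387 -0.1333  0.1683] xyaw 78.96 zax [-1.e-03  5.e-04 -1.e+00] F [-0.04  0.11  0.24] M [ 0.012 -0.032 -0.002] w 0.0196 q [ 0.37  0.48 -0.32  1.83  0.19  0.86 -0.23]
  off [-0.0001, 0.0004, 0.0023] rot [-0.06, -0.02, -0.04]
```

{"name": "carry_out", "arguments": {"commands": [{"offset":[0,0,0.001],"delta_rot":[0,0,0],"hand":0.0},{"offset":[0,0,0.002],"delta_rot":[0,0,0],"hand":0.0},{"offset":[0,0,0.0025],"delta_rot":[0,0,0],"hand":0.0},{"offset":[0,0,0.0025],"delta_rot":[0,0,0],"hand":0.0}]}}

```text
clock: 9.2
tcp_pos: [0.5387, -0.1335, 0.1658]
tcp_rot: [-0.0, 0.772, 0.636, -0.0]
force: [-0.4, -0.6, -1.5]
grip_width: 0.0199
```

{"name": "carry_out", "arguments": {"commands": [{"offset":[0,0,0.001],"delta_rot":[0,0,0],"hand":0.0},{"offset":[0,0,0.001],"delta_rot":[0,0,0],"hand":0.0},{"offset":[0,0,0.001],"delta_rot":[0,0,0],"hand":0.0}]}}

```text
clock: 9.5
tcp_pos: [0.5387, -0.1336, 0.1648]
tcp_rot: [-0.0, 0.772, 0.636, -0.0]
force: [0.1, -0.6, -1.0]
grip_width: 0.0192
```

{"name": "carry_out", "arguments": {"commands": [{"offset":[0,0,0.001],"delta_rot":[0,0,0],"hand":0.0},{"offset":[0,0,0.001],"delta_rot":[0,0,0],"hand":0.0},{"offset":[0,0,0.001],"delta_rot":[0,0,0],"hand":0.0}]}}

```text
clock: 9.8
tcp_pos: [0.5386, -0.1336, 0.1637]
tcp_rot: [-0.0, 0.772, 0.636, -0.0]
force: [-0.3, -0.8, -1.3]
grip_width: 0.0197
```

{"name": "carry_out", "arguments": {"commands": [{"offset":[0,0,0.001],"delta_rot":[0,0,0],"hand":0.0},{"offset":[0,0,0.001],"delta_rot":[0,0,0],"hand":0.0},{"offset":[0,0,0.001],"delta_rot":[0,0,0],"hand":0.0}]}}

```text
clock: 10.1
tcp_pos: [0.5385, -0.1336, 0.1627]
tcp_rot: [-0.0, 0.772, 0.636, -0.0]
force: [-0.3, -0.4, -2.2]
grip_width: 0.0195
```

```bash
python3 - <<'E'
from h import *
cmd()
c,d=camera("top"),camera("scene"); save(d,"s10.png",(220,255,280,305),12);save(c,"t10.png",(425,190,475,230),14)
E
```

```text
t 10.1 tcp [ 0.5385 -0.1336  0.1627] xyaw 78.95 zax [-1.3e-03  2.0e-04 -1.0e+00] F [-0.32 -0.42 -2.21] M [-0.206 -0.041 -0.039] w 0.0195 q [ 0.37  0.48 -0.31  1.84  0.19  0.85 -0.23]
```

View pics/s10.png

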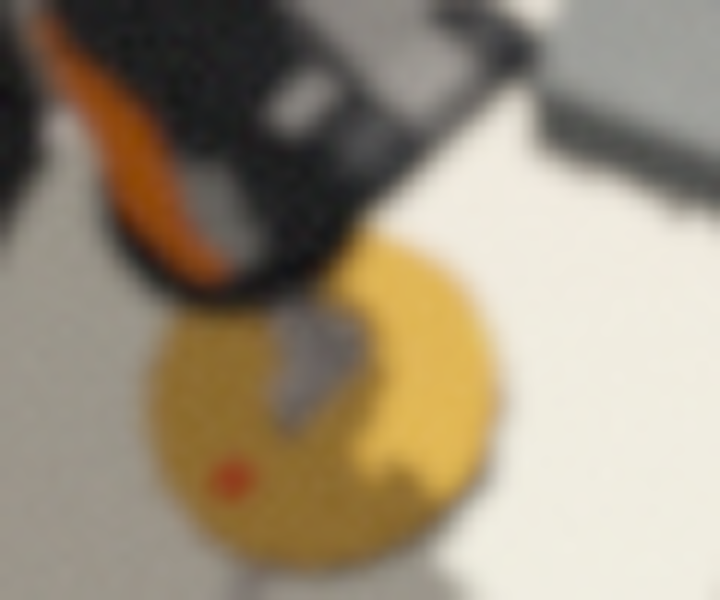

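View pics/t10.png

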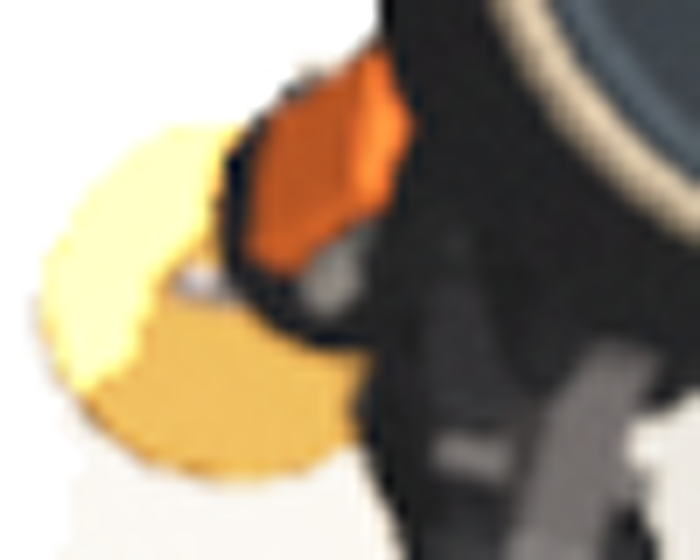

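{"name": "carry_out", "arguments": {"commands": [{"offset":[0,0,0.001],"delta_rot":[0,0,0],"hand":0.0},{"offset":[0,0,0.001],"delta_rot":[0,0,0],"hand":0.0},{"offset":[0,0,0.001],"delta_rot":[0,0,0],"hand":0.0}]}}

```text
clock: 10.5
tcp_pos: [0.5386, -0.1336, 0.1616]
tcp_rot: [-0.0, 0.772, 0.636, -0.0]
force: [-0.3, -0.9, -2.3]
grip_width: 0.0193
```

```bash
python3 - <<'E'
from h import *
cmd()
E
```

```text
t 10.5 tcp [ 0.5386 -0.1336  0.1616] xyaw 78.95 zax [-1.3e-03  2.0e-04 -1.0e+00] F [-0.33 -0.95 -2.33] M [-0.222  0.022  0.043] w 0.0193 q [ 0.37  0.48 -0.31  1.84  0.19  0.85 -0.23]
```

{"name": "carry_out", "arguments": {"commands": [{"offset":[0,0,0.0005],"delta_rot":[0,0,0],"hand":0.0},{"offset":[0,0,0.0007],"delta_rot":[0,0,0],"hand":0.0},{"offset":[0,0,0.0007],"delta_rot":[0,0,0],"hand":0.0}]}}

```text
clock: 10.8
tcp_pos: [0.5386, -0.1336, 0.161]
tcp_rot: [-0.0, 0.772, 0.636, -0.0]
force: [-0.8, 0.1, 1.2]
grip_width: 0.0196
```

```bash
python3 - <<'E'
from h import *
cmd()
E
```

```text
t 10.8 tcp [ 0.5386 -0.1336  0.161 ] xyaw 78.95 zax [-1.2e-03  2.0e-04 -1.0e+00] F [-0.76  0.09  1.17] M [-0.178  0.046  0.031] w 0.0196 q [ 0.37  0.48 -0.31  1.84  0.19  0.85 -0.23]
```

The blade has sunk 5 to 6 mm at the predicted height and touched the slot floor at about 2 to 3 N. Now I'll turn clockwise (tool +z) in small steps, pausing to read the torque.

{"name": "carry_out", "arguments": {"commands": [{"offset":[0,0,0.0002],"delta_rot":[0,0,3],"hand":0.0},{"offset":[0,0,0.0002],"delta_rot":[0,0,6],"hand":0.0},{"offset":[0,0,0.0002],"delta_rot":[0,0,9],"hand":0.0},{"offset":[0,0,0.0002],"delta_rot":[0,0,10],"hand":0.0},{"offset":[0,0,0.0002],"delta_rot":[0,0,10],"hand":0.0},{"offset":[0,0,0.0002],"delta_rot":[0,0,10],"hand":0.0}]}}

```text
clock: 11.4
tcp_pos: [0.5387, -0.1336, 0.161]
tcp_rot: [-0.0, 0.824, 0.567, -0.0]
force: [-0.4, -1.2, 2.8]
grip_width: 0.0193
```

```bash
python3 - <<'E'
from h import *
cmd()
E
```

```text
t 11.4 tcp [ 0.5387 -0.1336  0.161 ] xyaw 69.02 zax [-1.e-03  1.e-04 -1.e+00] F [-0.4  -1.22  2.8 ] M [-0.172  0.209 -0.023] w 0.0193 q [ 0.34  0.48 -0.27  1.84  0.16  0.84 -0.37]
```

{"name": "carry_out", "arguments": {"commands": [{"offset":[0,0,0.0],"delta_rot":[0,0,3],"hand":0.0},{"offset":[0,0,0.0],"delta_rot":[0,0,6],"hand":0.0},{"offset":[0,0,0.0],"delta_rot":[0,0,9],"hand":0.0},{"offset":[0,0,0.0],"delta_rot":[0,0,10],"hand":0.0},{"offset":[0,0,0.0],"delta_rot":[0,0,10],"hand":0.0}]}}

```text
clock: 11.9
tcp_pos: [0.5386, -0.1335, 0.161]
tcp_rot: [-0.0, 0.87, 0.493, -0.0]
force: [-1.5, -0.4, 2.4]
grip_width: 0.0191
```

```bash
cat > tq.py <<'E'
from h import *
cmd()
m=[];f=[]
for i in range(6):
    c=camera("scene"); s=sense(); m.append(s["ft_torque"]); f.append(s["force"])
print("M",np.round(np.mean(m,0),3),"Mz all",np.round(np.array(m)[:,2],3),"F",np.round(np.mean(f,0),2))
# dot direction
ct=(286.9,246.4)
L=landmark_of("cam_dot",c)
if L:
    p=at(c,L[0]["pixel"],.079)-at(c,ct,.079); print("dot yaw",round(np.degrees(np.arctan2(p[1],p[0])),1),np.hypot(p[0],p[1]),L[0]["confidence"])
import sys
if len(sys.argv)>1: save(c,sys.argv[1],(165,235,310,400),4)
E
python3 tq.py s11.png
```

```text
t 11.9 tcp [ 0.5386 -0.1335  0.161 ] xyaw 59.08 zax [-1.2e-03  1.0e-04 -1.0e+00] F [-1.5  -0.45  2.41] M [-0.128  0.353  0.083] w 0.0191 q [ 0.31  0.48 -0.22  1.84  0.13  0.83 -0.52]
M [-0.023  0.439  0.048] Mz all [0.049 0.065 0.059 0.055 0.047 0.013] F [-1.66 -0.33  2.74]
dot yaw -124.4 0.015521199824439582 0.59
```

View pics/s11.png

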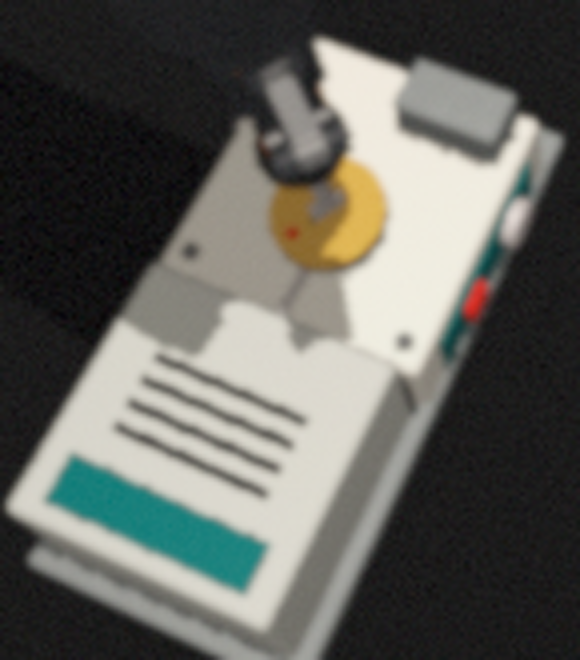

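The disc follows: the dot is now at s11 (232, 292), a turn of roughly 15 to 20°. Torque is 0.05 N m, which is idle.

{"name": "carry_out", "arguments": {"commands": [{"offset":[0,0,0.0],"delta_rot":[0,0,3],"hand":0.0},{"offset":[0,0,0.0],"delta_rot":[0,0,6],"hand":0.0},{"offset":[0,0,0.0],"delta_rot":[0,0,6],"hand":0.0},{"offset":[0,0,0.0],"delta_rot":[0,0,6],"hand":0.0}]}}

```text
clock: 12.65
tcp_pos: [0.5385, -0.1335, 0.161]
tcp_rot: [-0.0, 0.894, 0.447, -0.001]
force: [-1.2, -0.4, 3.0]
grip_width: 0.0197
```

```bash
python3 tq.py
```

```text
t 12.65 tcp [ 0.5385 -0.1335  0.161 ] xyaw 53.14 zax [-1.2e-03  2.0e-04 -1.0e+00] F [-1.23 -0.37  2.99] M [-0.004  0.468  0.046] w 0.0197 q [ 0.29  0.48 -0.19  1.85  0.12  0.83 -0.6 ]
M [0.046 0.502 0.011] Mz all [ 0.031 -0.031  0.025  0.023  0.034 -0.018] F [-1.42  0.34  3.17]
dot yaw -126.9 0.01795555189175633 0.77
```

{"name": "carry_out", "arguments": {"commands": [{"offset":[0,0,0.0],"delta_rot":[0,0,3],"hand":0.0},{"offset":[0,0,0.0],"delta_rot":[0,0,5],"hand":0.0},{"offset":[0,0,0.0],"delta_rot":[0,0,5],"hand":0.0},{"offset":[0,0,0.0],"delta_rot":[0,0,5],"hand":0.0}]}}

```text
clock: 13.4
tcp_pos: [0.5385, -0.1335, 0.161]
tcp_rot: [-0.0, 0.913, 0.408, -0.001]
force: [-1.4, 0.2, 3.3]
grip_width: 0.0195
```

```bash
python3 tq.py s12.png
```

```text
t 13.4 tcp [ 0.5385 -0.1335  0.161 ] xyaw 48.12 zax [-1.3e-03  2.0e-04 -1.0e+00] F [-1.39  0.24  3.25] M [0.111 0.573 0.016] w 0.0195 q [ 0.27  0.48 -0.16  1.85  0.1   0.83 -0.68]
M [0.158 0.614 0.025] Mz all [ 0.042 -0.035  0.014  0.064  0.057  0.004] F [-1.79  0.59  3.35]
dot yaw -122.2 0.016288709004326628 0.65
```

View pics/s12.png

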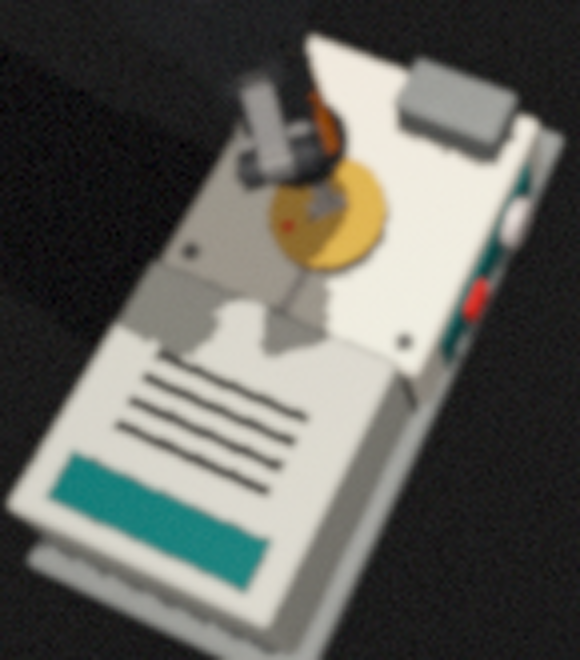

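```bash
cat > tq.py <<'E'
from h import *
import sys
cmd()
m=[];f=[];dots=[];ts=[]
for i in range(int(sys.argv[2]) if len(sys.argv)>2 else 6):
    c=camera("scene"); s=sense(); m.append(s["ft_torque"]); f.append(s["force"])
    im=c["image"].astype(float)
    y,x=np.mgrid[:400,:640]
    w=np.clip(im[...,0]-1.9*im[...,1],0,None)*((y-287)**2+(x-246.5)**2<13**2)
    if w.sum()>0: dots.append([(w*y).sum()/w.sum(),(w*x).sum()/w.sum()])
    H,S_,V=cv2.split(cv2.cvtColor(c["image"],cv2.COLOR_RGB2HSV))
    t=np.clip((im[...,1]+im[...,2])/2-im[...,0]-20,0,None)*(y>335)*(x<240)
    ts.append([(t*y).sum()/t.sum(),(t*x).sum()/t.sum()])
m=np.array(m); f=np.array(f)
print("M",np.round(m.mean(0),3),"Mz sd",round(m[:,2].std(),3),"F",np.round(f.mean(0),2))
if dots:
    px=np.mean(dots,0); p=at(c,px,.079)-at(c,(286.9,246.4),.079); print("dot px",px,"yaw",round(np.degrees(np.arctan2(p[1],p[0])),1),np.hypot(p[0],p[1]))
P=np.array([at(c,q,.066) for q in ts]); print("teal",P.mean(0)[:2],"sd",P.std(0)[:2])
if len(sys.argv)>1 and sys.argv[1]!="-": save(c,sys.argv[1],(165,235,310,400),4)
E
python3 tq.py - 2; python3 - <<'E'
import cv2,numpy as np
from h import *
c=camera("scene"); im=cv2.imread("pics/scene0.png")[:,:,::-1].astype(float)
y,x=np.mgrid[:400,:640]
t=np.clip((im[...,1]+im[...,2])/2-im[...,0]-20,0,None)*(y>335)*(x<240)
print("teal0",at(c,((t*y).sum()/t.sum(),(t*x).sum()/t.sum()),.066))
w=np.clip(im[...,0]-1.9*im[...,1],0,None)*((y-287)**2+(x-246.5)**2<13**2)
p=at(c,((w*y).sum()/w.sum(),(w*x).sum()/w.sum()),.079)-at(c,(286.9,246.4),.079);print("dot0",np.degrees(np.arctan2(p[1],p[0])),np.hypot(*p[:2]))
E
```

```text
t 13.75 tcp [ 0.5385 -0.1335  0.161 ] xyaw 48.07 zax [-1.2e-03  4.0e-04 -1.0e+00] F [-2.18  0.66  3.59] M [0.19  0.626 0.023] w 0.0194 q [ 0.27  0.48 -0.16  1.85  0.1   0.83 -0.68]
M [0.229 0.638 0.054] Mz sd 0.003 F [-2.79  0.27  3.53]
dot px [291.08097675 236.52944609] yaw -125.4 0.01769592167980066
teal [ 0.55283457 -0.26728134] sd [1.55904335e-05 6.29390656e-06]
teal0 [ 0.55317446 -0.2700077   0.066     ]
dot0 -99.88526072668765 0.017472945470093697
```

The module has been drawn in 2.75 mm and the disc has turned 25.5°. I'll use smaller steps from here.

{"name": "carry_out", "arguments": {"commands": [{"offset":[0,0,0.0],"delta_rot":[0,0,2],"hand":0.0},{"offset":[0,0,0.0],"delta_rot":[0,0,4],"hand":0.0},{"offset":[0,0,0.0],"delta_rot":[0,0,4],"hand":0.0},{"offset":[0,0,0.0],"delta_rot":[0,0,4],"hand":0.0}]}}

```text
clock: 14.3
tcp_pos: [0.5385, -0.1334, 0.1609]
tcp_rot: [-0.0, 0.927, 0.375, -0.001]
force: [-1.7, 2.0, 4.0]
grip_width: 0.0189
```

```bash
python3 tq.py
```

```text
t 14.3 tcp [ 0.5385 -0.1334  0.1609] xyaw 44.08 zax [-1.3e-03  3.0e-04 -1.0e+00] F [-1.73  1.99  4.01] M [0.285 0.638 0.075] w 0.0189 q [ 0.26  0.47 -0.14  1.85  0.09  0.83 -0.73]
M [0.263 0.691 0.036] Mz sd 0.026 F [-2.18  0.62  3.79]
dot px [290.30227215 236.36823059] yaw -130.1 0.017569345064571976
teal [ 0.55277755 -0.26713156] sd [2.72411119e-05 5.96501745e-06]
```

{"name": "carry_out", "arguments": {"commands": [{"offset":[0,0,0.0],"delta_rot":[0,0,2],"hand":0.0},{"offset":[0,0,0.0],"delta_rot":[0,0,4],"hand":0.0},{"offset":[0,0,0.0],"delta_rot":[0,0,4],"hand":0.0},{"offset":[0,0,0.0],"delta_rot":[0,0,4],"hand":0.0}]}}

```text
clock: 15.0
tcp_pos: [0.5385, -0.1335, 0.1609]
tcp_rot: [-0.0, 0.939, 0.343, -0.001]
force: [-1.3, 0.6, 3.1]
grip_width: 0.0195
```

```bash
python3 tq.py
```

```text
t 15.0 tcp [ 0.5385 -0.1335  0.1609] xyaw 40.08 zax [-1.3e-03  3.0e-04 -1.0e+00] F [-1.27  0.56  3.12] M [ 0.342  0.772 -0.003] w 0.0195 q [ 0.24  0.47 -0.13  1.85  0.08  0.83 -0.79]
M [0.356 0.718 0.035] Mz sd 0.024 F [-2.41  1.27  3.78]
dot px [289.74245549 236.32097724] yaw -133.4 0.01744114311892372
teal [ 0.55279613 -0.26696557] sd [2.19825338e-05 4.87563626e-06]
```

{"name": "carry_out", "arguments": {"commands": [{"offset":[0,0,0.0],"delta_rot":[0,0,2],"hand":0.0},{"offset":[0,0,0.0],"delta_rot":[0,0,4],"hand":0.0},{"offset":[0,0,0.0],"delta_rot":[0,0,4],"hand":0.0},{"offset":[0,0,0.0],"delta_rot":[0,0,4],"hand":0.0}]}}

```text
clock: 15.7
tcp_pos: [0.5385, -0.1334, 0.161]
tcp_rot: [-0.0, 0.951, 0.31, -0.001]
force: [-1.7, 1.2, 3.9]
grip_width: 0.0193
```

```bash
python3 tq.py
```

```text
t 15.7 tcp [ 0.5385 -0.1334  0.161 ] xyaw 36.08 zax [-1.4e-03  4.0e-04 -1.0e+00] F [-1.66  1.18  3.92] M [0.472 0.798 0.05 ] w 0.0193 q [ 0.23  0.47 -0.11  1.85  0.07  0.83 -0.85]
M [0.458 0.797 0.028] Mz sd 0.032 F [-2.74  1.26  4.2 ]
dot px [289.06238632 236.04677982] yaw -137.8 0.0177273706120593
teal [ 0.55280943 -0.26680956] sd [2.69355028e-05 7.25777366e-06]
```

{"name": "carry_out", "arguments": {"commands": [{"offset":[-0.0002,-0.0003,0.0],"delta_rot":[0,0,3],"hand":0.0},{"offset":[-0.0002,-0.0003,0.0],"delta_rot":[0,0,6],"hand":0.0},{"offset":[-0.0002,-0.0003,0.0],"delta_rot":[0,0,6],"hand":0.0},{"offset":[-0.0002,-0.0003,0.0],"delta_rot":[0,0,6],"hand":0.0}]}}

```text
clock: 16.4
tcp_pos: [0.5383, -0.1334, 0.161]
tcp_rot: [-0.0, 0.966, 0.26, -0.0]
force: [-1.9, 1.1, 3.3]
grip_width: 0.0192
```

```bash
python3 tq.py
```

```text
t 16.4 tcp [ 0.5383 -0.1334  0.161 ] xyaw 30.17 zax [-1.e-03  4.e-04 -1.e+00] F [-1.89  1.06  3.3 ] M [0.368 0.55  0.014] w 0.0192 q [ 0.21  0.47 -0.08  1.85  0.05  0.82 -0.93]
M [0.381 0.452 0.021] Mz sd 0.014 F [-1.34  0.77  3.25]
dot px [287.38641408 236.51200712] yaw -147.5 0.01689347644487279
teal [ 0.55272814 -0.26662492] sd [2.50145354e-05 3.81888682e-06]
```

{"name": "carry_out", "arguments": {"commands": [{"offset":[0,0,0.0],"delta_rot":[0,0,2],"hand":0.0},{"offset":[0,0,0.0],"delta_rot":[0,0,5],"hand":0.0},{"offset":[0,0,0.0],"delta_rot":[0,0,5],"hand":0.0},{"offset":[0,0,0.0],"delta_rot":[0,0,5],"hand":0.0}]}}

```text
clock: 17.1
tcp_pos: [0.5383, -0.1333, 0.161]
tcp_rot: [-0.0, 0.976, 0.218, -0.001]
force: [-1.1, 1.1, 4.2]
grip_width: 0.0194
```

```bash
python3 tq.py
```

```text
t 17.1 tcp [ 0.5383 -0.1333  0.161 ] xyaw 25.14 zax [-1.1e-03  5.0e-04 -1.0e+00] F [-1.07  1.1   4.17] M [0.435 0.489 0.039] w 0.0194 q [ 0.19  0.47 -0.05  1.85  0.03  0.82 -1.01]
M [0.502 0.494 0.028] Mz sd 0.027 F [-1.45  1.7   3.02]
dot px [283.22484419 239.02850429] yaw -176.9 0.015031977540198237
teal [ 0.55271203 -0.26641774] sd [3.53224875e-05 8.55825162e-06]
```

{"name": "carry_out", "arguments": {"commands": [{"offset":[0,0,0.0],"delta_rot":[0,0,2],"hand":0.0},{"offset":[0,0,0.0],"delta_rot":[0,0,4],"hand":0.0},{"offset":[0,0,0.0],"delta_rot":[0,0,4],"hand":0.0},{"offset":[0,0,0.0],"delta_rot":[0,0,4],"hand":0.0}]}}

```text
clock: 17.8
tcp_pos: [0.5383, -0.1332, 0.161]
tcp_rot: [-0.0, 0.983, 0.183, -0.001]
force: [-0.7, 2.1, 2.9]
grip_width: 0.0194
```

```bash
python3 tq.py s13.png
```

```text
t 17.8 tcp [ 0.5383 -0.1332  0.161 ] xyaw 21.12 zax [-1.1e-03  6.0e-04 -1.0e+00] F [-0.7   2.08  2.89] M [0.633 0.493 0.041] w 0.0194 q [ 0.18  0.47 -0.03  1.85  0.02  0.82 -1.06]
M [0.665 0.563 0.018] Mz sd 0.035 F [-1.61  1.86  3.51]
dot px [283.55370271 238.36624585] yaw -173.2 0.015755948750032566
teal [ 0.55278172 -0.26629755] sd [2.94205074e-05 5.13448948e-06]
```

View pics/s13.png

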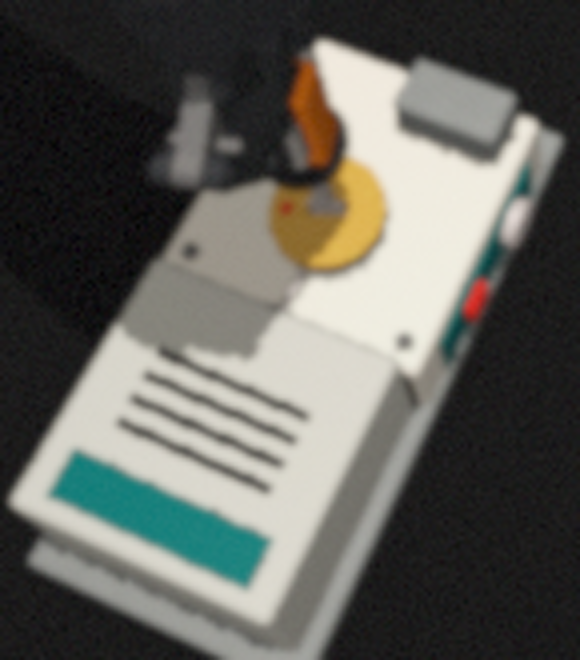

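{"name": "carry_out", "arguments": {"commands": [{"offset":[0,-0.0003,0.0],"delta_rot":[0,0,2],"hand":0.0},{"offset":[0,-0.0003,0.0],"delta_rot":[0,0,4],"hand":0.0},{"offset":[0,-0.0003,0.0],"delta_rot":[0,0,4],"hand":0.0},{"offset":[0,-0.0003,0.0],"delta_rot":[0,0,4],"hand":0.0}]}}

```text
clock: 18.5
tcp_pos: [0.5382, -0.1331, 0.1609]
tcp_rot: [-0.0, 0.989, 0.149, -0.0]
force: [-1.8, 0.8, 3.1]
grip_width: 0.0195
```

```bash
python3 tq.py
```

```text
t 18.5 tcp [ 0.5382 -0.1331  0.1609] xyaw 17.12 zax [-1.e-03  5.e-04 -1.e+00] F [-1.8   0.81  3.12] M [0.355 0.387 0.118] w 0.0195 q [ 0.17  0.47 -0.01  1.85  0.01  0.82 -1.12]
M [0.359 0.392 0.014] Mz sd 0.021 F [-1.68  1.3   2.86]
dot px [282.62585163 238.8720407 ] yaw -179.8 0.015900719376421343
teal [ 0.55278159 -0.26629917] sd [1.75226402e-05 4.15212518e-06]
```

{"name": "carry_out", "arguments": {"commands": [{"offset":[0,0,0.0],"delta_rot":[0,0,2],"hand":0.0},{"offset":[0,0,0.0],"delta_rot":[0,0,3],"hand":0.0},{"offset":[0,0,0.0],"delta_rot":[0,0,3],"hand":0.0},{"offset":[0,0,0.0],"delta_rot":[0,0,3],"hand":0.0}]}}

```text
clock: 19.2
tcp_pos: [0.5382, -0.1331, 0.161]
tcp_rot: [-0.0, 0.992, 0.123, -0.0]
force: [-2.1, 1.0, 2.0]
grip_width: 0.0195
```

```bash
python3 tq.py
```

```text
t 19.2 tcp [ 0.5382 -0.1331  0.161 ] xyaw 14.13 zax [-1.e-03  6.e-04 -1.e+00] F [-2.09  0.97  1.97] M [0.488 0.372 0.076] w 0.0195 q [ 0.16  0.47  0.    1.85 -0.    0.82 -1.17]
M [0.49  0.43  0.038] Mz sd 0.049 F [-1.21  1.63  3.27]
dot px [280.65606833 240.05687728] yaw 166.5 0.016736327949124878
teal [ 0.55277836 -0.26629349] sd [2.98928697e-05 3.64749486e-06]
```

The module stopped advancing at −0.2663, 3.7 mm in, so it is home. The torque should rise now, so I'll use fine steps.

{"name": "carry_out", "arguments": {"commands": [{"offset":[0,0,0.0],"delta_rot":[0,0,1],"hand":0.0},{"offset":[0,0,0.0],"delta_rot":[0,0,2],"hand":0.0},{"offset":[0,0,0.0],"delta_rot":[0,0,2],"hand":0.0}]}}

```text
clock: 19.8
tcp_pos: [0.5382, -0.1331, 0.161]
tcp_rot: [-0.0, 0.994, 0.105, -0.0]
force: [-1.2, 2.8, 2.5]
grip_width: 0.02
```

```bash
python3 tq.py - 10
```

```text
t 19.8 tcp [ 0.5382 -0.1331  0.161 ] xyaw 12.07 zax [-9.e-04  7.e-04 -1.e+00] F [-1.2   2.78  2.47] M [0.559 0.438 0.06 ] w 0.02 q [ 0.15  0.47  0.01  1.85 -0.01  0.82 -1.19]
M [0.563 0.417 0.076] Mz sd 0.024 F [-1.55  1.74  3.22]
dot px [280.85779183 239.73956561] yaw 168.6 0.0168641968313641
teal [ 0.55276553 -0.26629846] sd [2.71299661e-05 6.42957268e-06]
```

{"name": "carry_out", "arguments": {"commands": [{"offset":[0,0,0.0],"delta_rot":[0,0,1],"hand":0.0},{"offset":[0,0,0.0],"delta_rot":[0,0,2],"hand":0.0},{"offset":[0,0,0.0],"delta_rot":[0,0,2],"hand":0.0}]}}

```text
clock: 20.6
tcp_pos: [0.5382, -0.1331, 0.161]
tcp_rot: [-0.0, 0.996, 0.088, -0.0]
force: [-1.1, 1.6, 3.7]
grip_width: 0.0196
```

```bash
python3 tq.py s14.png 10
```

```text
t 20.6 tcp [ 0.5382 -0.1331  0.161 ] xyaw 10.06 zax [-1.e-03  7.e-04 -1.e+00] F [-1.07  1.63  3.7 ] M [0.579 0.448 0.05 ] w 0.0196 q [ 0.14  0.47  0.02  1.85 -0.01  0.82 -1.22]
M [0.597 0.43  0.05 ] Mz sd 0.026 F [-1.25  2.01  3.2 ]
dot px [279.46002307 240.60268881] yaw 159.8 0.017862811226067376
teal [ 0.55278408 -0.26629528] sd [2.05473553e-05 4.04685375e-06]
```

{"name": "carry_out", "arguments": {"commands": [{"offset":[0,0,0.0],"delta_rot":[0,0,1],"hand":0.0},{"offset":[0,0,0.0],"delta_rot":[0,0,2],"hand":0.0},{"offset":[0,0,0.0],"delta_rot":[0,0,2],"hand":0.0}]}}

```text
clock: 21.4
tcp_pos: [0.5382, -0.133, 0.161]
tcp_rot: [-0.0, 0.998, 0.07, -0.0]
force: [-1.7, 2.4, 3.0]
grip_width: 0.019
```

```bash
python3 tq.py - 10
```

```text
t 21.4 tcp [ 0.5382 -0.133   0.161 ] xyaw 8.08 zax [-1.e-03  8.e-04 -1.e+00] F [-1.74  2.37  3.05] M [0.615 0.455 0.125] w 0.019 q [ 0.14  0.47  0.03  1.85 -0.02  0.82 -1.25]
M [0.711 0.42  0.114] Mz sd 0.018 F [-1.36  2.17  2.96]
dot px [280.09795674 240.05330547] yaw 164.3 0.017545132100279786
teal [ 0.55276388 -0.26629669] sd [3.85535306e-05 5.56292627e-06]
```

{"name": "carry_out", "arguments": {"commands": [{"offset":[0,0,0.0],"delta_rot":[0,0,0.7],"hand":0.0},{"offset":[0,0,0.0],"delta_rot":[0,0,0.7],"hand":0.0},{"offset":[0,0,0.0],"delta_rot":[0,0,0.7],"hand":0.0}]}}

```text
clock: 22.2
tcp_pos: [0.5382, -0.133, 0.161]
tcp_rot: [-0.0, 0.998, 0.065, -0.0]
force: [-1.3, 2.8, 2.8]
grip_width: 0.0191
```

```bash
python3 tq.py s15.png 14
```

```text
t 22.2 tcp [ 0.5382 -0.133   0.161 ] xyaw 7.43 zax [-1.e-03  8.e-04 -1.e+00] F [-1.26  2.77  2.82] M [0.662 0.474 0.044] w 0.0191 q [ 0.14  0.47  0.03  1.85 -0.02  0.82 -1.26]
M [0.663 0.427 0.076] Mz sd 0.028 F [-1.13  2.26  3.23]
dot px [280.12299117 239.93186079] yaw 164.9 0.017657986256127287
teal [ 0.55277197 -0.26629814] sd [2.92101420e-05 5.24160042e-06]
```

View pics/s15.png

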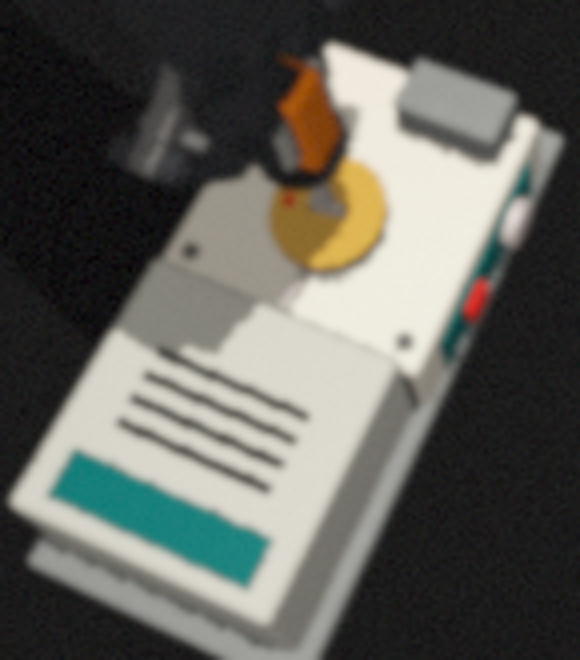

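{"name": "carry_out", "arguments": {"commands": [{"offset":[0,0,0.0],"delta_rot":[0,0,1],"hand":0.0},{"offset":[0,0,0.0],"delta_rot":[0,0,1],"hand":0.0},{"offset":[0,0,0.0],"delta_rot":[0,0,1],"hand":0.0}]}}

```text
clock: 23.2
tcp_pos: [0.5382, -0.133, 0.161]
tcp_rot: [-0.0, 0.998, 0.056, -0.0]
force: [-1.3, 2.2, 2.9]
grip_width: 0.0195
```

```bash
python3 tq.py - 12
```

```text
t 23.2 tcp [ 0.5382 -0.133   0.161 ] xyaw 6.43 zax [-1.e-03  8.e-04 -1.e+00] F [-1.33  2.19  2.94] M [0.685 0.421 0.113] w 0.0195 q [ 0.13  0.47  0.04  1.85 -0.03  0.82 -1.28]
M [0.706 0.427 0.106] Mz sd 0.041 F [-1.49  2.14  2.94]
dot px [279.37712288 240.62443638] yaw 159.4 0.017967422967022945
teal [ 0.55277184 -0.2662988 ] sd [2.50376601e-05 6.04514408e-06]
```

{"name": "carry_out", "arguments": {"commands": [{"offset":[0,0,0.0],"delta_rot":[0,0,1],"hand":0.0},{"offset":[0,0,0.0],"delta_rot":[0,0,1],"hand":0.0},{"offset":[0,0,0.0],"delta_rot":[0,0,1],"hand":0.0}]}}

```text
clock: 24.1
tcp_pos: [0.5382, -0.133, 0.161]
tcp_rot: [-0.0, 0.999, 0.047, -0.0]
force: [-0.9, 2.2, 3.1]
grip_width: 0.0195
```

```bash
python3 tq.py - 12
```

```text
t 24.1 tcp [ 0.5382 -0.133   0.161 ] xyaw 5.43 zax [-1.e-03  8.e-04 -1.e+00] F [-0.88  2.16  3.11] M [0.774 0.403 0.148] w 0.0195 q [ 0.13  0.47  0.04  1.85 -0.03  0.82 -1.29]
M [0.786 0.427 0.13 ] Mz sd 0.034 F [-1.7   2.35  3.33]
dot px [279.33485718 240.61213523] yaw 159.4 0.01804706920521827
teal [ 0.55279091 -0.2662935 ] sd [2.97944954e-05 4.21461537e-06]
```

The averaged torque is 0.13 N m, which is snug, and the module is home. I'll relieve the blade within its slot play and lift straight out.

{"name": "carry_out", "arguments": {"commands": [{"offset":[0,0,0.0],"delta_rot":[0,0,-2],"hand":0.0},{"offset":[0,0,0.0],"delta_rot":[0,0,-4],"hand":0.0},{"offset":[0,0,0.0],"delta_rot":[0,0,-4],"hand":0.0}]}}

```text
clock: 25.0
tcp_pos: [0.5382, -0.1332, 0.1609]
tcp_rot: [-0.0, 0.997, 0.083, -0.0]
force: [-1.0, 1.6, 2.8]
grip_width: 0.0197
```

```bash
python3 tq.py - 4
```

```text
t 25.0 tcp [ 0.5382 -0.1332  0.1609] xyaw 9.54 zax [-1.e-03  8.e-04 -1.e+00] F [-1.05  1.63  2.78] M [0.515 0.396 0.042] w 0.0197 q [ 0.14  0.47  0.02  1.85 -0.02  0.82 -1.23]
M [0.53  0.383 0.032] Mz sd 0.017 F [-1.06  1.69  2.82]
dot px [279.49005906 240.58869   ] yaw 160.0 0.017831993626680042
teal [ 0.55277739 -0.26629852] sd [2.52758341e-05 3.14766312e-06]
```

{"name": "carry_out", "arguments": {"commands": [{"offset":[0,0,-0.003],"delta_rot":[0,0,0],"hand":0.0},{"offset":[0,0,-0.006],"delta_rot":[0,0,0],"hand":0.0},{"offset":[0,0,-0.009],"delta_rot":[0,0,0],"hand":0.0},{"offset":[0,0,-0.015],"delta_rot":[0,0,0],"hand":0.0},{"offset":[0,0,-0.03],"delta_rot":[0,0,0],"hand":0.0},{"offset":[0,0,-0.06],"delta_rot":[0,0,0],"hand":0.0},{"offset":[0,0,-0.09],"delta_rot":[0,0,0],"hand":0.0},{"offset":[0,0,-0.09],"delta_rot":[0,0,0],"hand":0.0}]}}

```text
clock: 26.0
tcp_pos: [0.5403, -0.134, 0.2553]
tcp_rot: [0.001, 0.997, 0.082, 0.003]
force: [0.5, -0.7, -1.1]
grip_width: 0.0197
```

```bash
python3 tq.py s16.png 2; python3 - <<'E'
from h import *
cmd(((.51,.03,.255),96),((.4838,.2147,.255),176.4))
E
```

```text
t 26.0 tcp [ 0.5403 -0.134   0.2553] xyaw 9.38 zax [ 6.2e-03 -7.0e-04 -1.0e+00] F [ 0.51 -0.66 -1.1 ] M [-0.007 -0.023  0.005] w 0.0197 q [ 0.14  0.37  0.03  1.73 -0.01  1.04 -1.23]
M [ 0.043  0.006 -0.025] Mz sd 0.011 F [-0.77 -0.14 -1.83]
dot px [284.53052899 236.68743943] yaw -164.6 0.017739861220291083
teal [ 0.55277202 -0.26629872] sd [4.51057639e-05 8.59321218e-06]
t 26.1 tcp [ 0.5385 -0.1335  0.2516] xyaw 9.39 zax [ 7.e-04  3.e-04 -1.e+00] F [-0.99 -0.83 -2.01] M [ 0.065  0.027 -0.014] w 0.0193 q [ 0.14  0.38  0.03  1.73 -0.01  1.03 -1.23]
  off [-0.0014, -0.1659, -0.0033] rot [0.02, -0.04, -86.61]
  off [0.0029, -0.3524, -0.0033] rot [0.06, -0.02, -167.01]
```

View pics/s16.png

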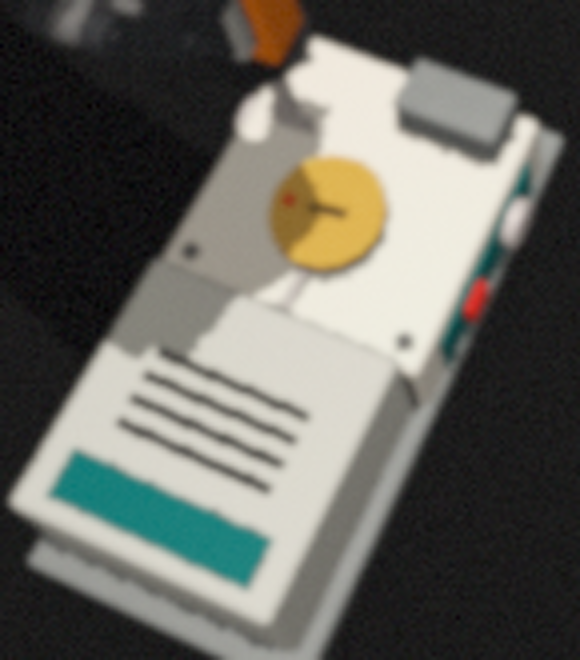

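The blade is out and the disc's dot is at −165°, about 65° turned. The module's face meets the unit with no visible gap. Returning to the stand.

{"name": "carry_out", "arguments": {"commands": [{"offset":[-0.001,-0.166,-0.003],"delta_rot":[0,0,-86],"hand":0.0},{"offset":[-0.001,-0.166,-0.003],"delta_rot":[0,0,-86],"hand":0.0},{"offset":[-0.001,-0.166,-0.003],"delta_rot":[0,0,-86],"hand":0.0},{"offset":[-0.001,-0.166,-0.003],"delta_rot":[0,0,-86],"hand":0.0},{"offset":[-0.001,-0.166,-0.003],"delta_rot":[0,0,-86],"hand":0.0},{"offset":[-0.001,-0.166,-0.003],"delta_rot":[0,0,-86],"hand":0.0},{"offset":[-0.001,-0.166,-0.003],"delta_rot":[0,0,-86],"hand":0.0},{"offset":[-0.001,-0.166,-0.003],"delta_rot":[0,0,-86],"hand":0.0},{"offset":[-0.001,-0.166,-0.003],"delta_rot":[0,0,-86],"hand":0.0},{"offset":[-0.001,-0.166,-0.003],"delta_rot":[0,0,-86],"hand":0.0},{"offset":[0.003,-0.352,-0.003],"delta_rot":[0,0,-167],"hand":0.0},{"offset":[0.003,-0.352,-0.003],"delta_rot":[0,0,-167],"hand":0.0},{"offset":[0.003,-0.352,-0.003],"delta_rot":[0,0,-167],"hand":0.0},{"offset":[0.003,-0.352,-0.003],"delta_rot":[0,0,-167],"hand":0.0},{"offset":[0.003,-0.352,-0.003],"delta_rot":[0,0,-167],"hand":0.0},{"offset":[0.003,-0.352,-0.003],"delta_rot":[0,0,-167],"hand":0.0},{"offset":[0.003,-0.352,-0.003],"delta_rot":[0,0,-167],"hand":0.0},{"offset":[0.003,-0.352,-0.003],"delta_rot":[0,0,-167],"hand":0.0},{"offset":[0.003,-0.352,-0.003],"delta_rot":[0,0,-167],"hand":0.0},{"offset":[0.003,-0.352,-0.003],"delta_rot":[0,0,-167],"hand":0.0}]}}

```text
clock: 28.1
tcp_pos: [0.4835, 0.2139, 0.2535]
tcp_rot: [-0.001, 0.029, 1.0, -0.0]
force: [-0.6, 0.2, -0.8]
grip_width: 0.0196
```

```bash
python3 - <<'E'
from h import *
c=camera("scene")
cmd(((.4832,.2145,.255),176.4),((.4832,.2145,.20),176.4))
save(c,"s17.png",(240,20,400,200),4)
E
```

```text
t 28.15 tcp [0.4835 0.2138 0.2534] xyaw 176.81 zax [-1.5e-03 -3.0e-04 -1.0e+00] F [-0.71 -0.45 -0.93] M [0.043 0.017 0.022] w 0.0197 q [ 0.01  0.41 -0.74  1.77  0.31  1.08  0.68]
  off [0.0003, 0.0007, -0.0016] rot [-0.02, -0.08, 0.41]
  off [0.0003, 0.0007, 0.0534] rot [-0.02, -0.08, 0.41]
```

View pics/s17.png

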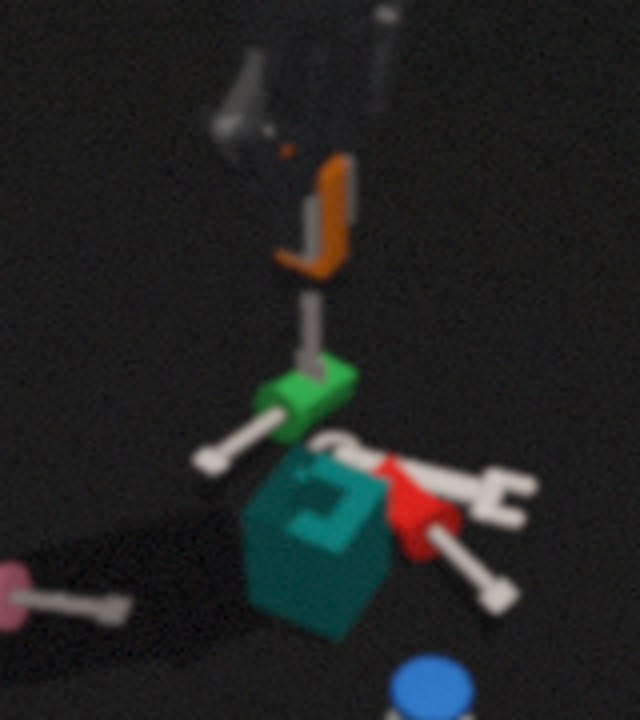

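{"name": "carry_out", "arguments": {"commands": [{"offset":[0.0003,0.0007,0.02],"delta_rot":[0,0,0.4],"hand":0.0},{"offset":[0.0003,0.0007,0.05],"delta_rot":[0,0,0.4],"hand":0.0},{"offset":[0.0003,0.0007,0.07],"delta_rot":[0,0,0.4],"hand":0.0},{"offset":[0.0003,0.0007,0.09],"delta_rot":[0,0,0.4],"hand":0.0},{"offset":[0.0003,0.0007,0.11],"delta_rot":[0,0,0.4],"hand":0.0},{"offset":[0.0003,0.0007,0.11],"delta_rot":[0,0,0.4],"hand":0.0}]}}

```text
clock: 28.75
tcp_pos: [0.4813, 0.2132, 0.1406]
tcp_rot: [-0.003, 0.032, 0.999, -0.001]
force: [1.6, -0.3, -1.7]
grip_width: 0.0194
```

```bash
python3 - <<'E'
from h import *
c=camera("scene")
cmd(((.4832,.2145,.097),176.4))
save(c,"s18.png",(260,60,380,200),5)
E
```

```text
t 28.8 tcp [0.4821 0.2139 0.1421] xyaw 176.37 zax [-0.0047 -0.0015 -1.    ] F [-0.72 -0.12 -0.24] M [0.062 0.008 0.016] w 0.0194 q [-0.05  0.53 -0.67  1.92  0.43  0.85  0.56]
  off [-0.0013, 0.0007, 0.0451] rot [-0.1, -0.26, -0.03]
```

View pics/s18.png

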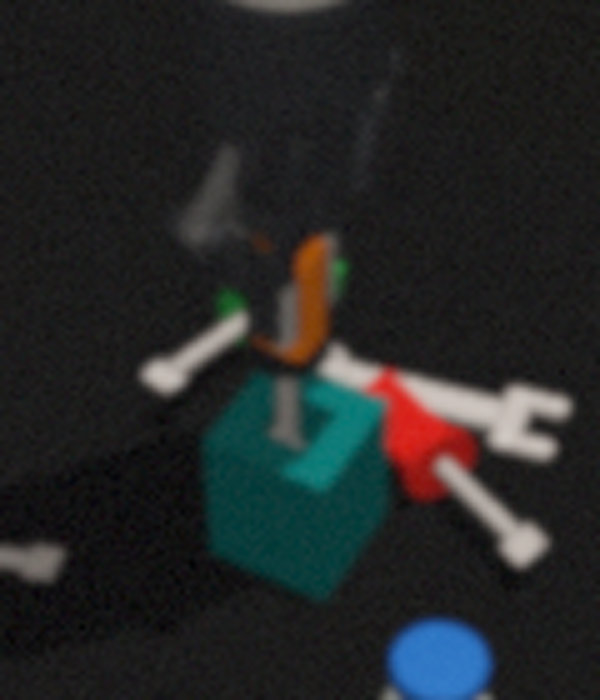

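{"name": "carry_out", "arguments": {"commands": [{"offset":[-0.001,0.0005,0.01],"delta_rot":[-0.1,-0.25,0],"hand":0.0},{"offset":[-0.001,0.0005,0.02],"delta_rot":[-0.1,-0.25,0],"hand":0.0},{"offset":[-0.001,0.0005,0.03],"delta_rot":[-0.1,-0.25,0],"hand":0.0},{"offset":[-0.001,0.0005,0.038],"delta_rot":[-0.1,-0.25,0],"hand":0.0},{"offset":[-0.001,0.0005,0.042],"delta_rot":[-0.1,-0.25,0],"hand":0.0},{"offset":[-0.001,0.0005,0.044],"delta_rot":[-0.1,-0.25,0],"hand":0.0},{"offset":[-0.001,0.0005,0.044],"delta_rot":[-0.1,-0.25,0],"hand":0.0}]}}

```text
clock: 29.5
tcp_pos: [0.4828, 0.2144, 0.098]
tcp_rot: [-0.0, 0.032, 0.999, -0.0]
force: [0.3, -0.1, -0.8]
grip_width: 0.0192
```

```bash
python3 - <<'E'
from h import *
c=camera("scene")
cmd(((.4832,.2145,.096),176.4))
save(c,"s19.png",(260,60,380,200),5)
E
```

```text
t 29.55 tcp [0.483  0.2144 0.0982] xyaw 176.37 zax [-1.e-04  0.e+00 -1.e+00] F [-0.38  0.3  -0.94] M [-0.009 -0.009 -0.031] w 0.0194 q [-0.09  0.58 -0.63  1.97  0.5   0.75  0.5 ]
  off [-0.0002, 0.0001, 0.0022] rot [0.0, -0.01, -0.03]
```

View pics/s19.png

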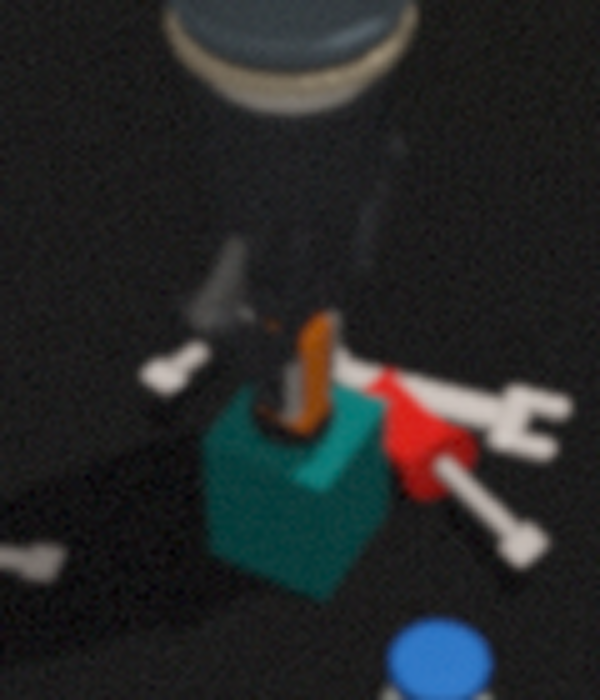

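Free of contact, with about 2 mm to go. I'll lower until the collar touches.

{"name": "carry_out", "arguments": {"commands": [{"offset":[0,0,0.001],"delta_rot":[0,0,0],"hand":0.0},{"offset":[0,0,0.002],"delta_rot":[0,0,0],"hand":0.0},{"offset":[0,0,0.0025],"delta_rot":[0,0,0],"hand":0.0},{"offset":[0,0,0.0027],"delta_rot":[0,0,0],"hand":0.0}]}}

```text
clock: 29.95
tcp_pos: [0.483, 0.2144, 0.0956]
tcp_rot: [-0.0, 0.032, 0.999, 0.0]
force: [-1.7, -0.6, 1.6]
grip_width: 0.0197
```

{"name": "carry_out", "arguments": {"commands": [{"offset":[0,0,0],"delta_rot":[0,0,0],"hand":0.3},{"offset":[0,0,0],"delta_rot":[0,0,0],"hand":0.4},{"offset":[0,0,0],"delta_rot":[0,0,0],"hand":0.5},{"offset":[0,0,0],"delta_rot":[0,0,0],"hand":0.6},{"offset":[0,0,0],"delta_rot":[0,0,0],"hand":0.6},{"offset":[0,0,-0.01],"delta_rot":[0,0,0],"hand":0.6},{"offset":[0,0,-0.04],"delta_rot":[0,0,0],"hand":0.6},{"offset":[0,0,-0.08],"delta_rot":[0,0,0],"hand":0.6},{"offset":[0,0,-0.12],"delta_rot":[0,0,0],"hand":0.6},{"offset":[0,0,-0.15],"delta_rot":[0,0,0],"hand":0.6},{"offset":[0,0.1,-0.17],"delta_rot":[0,0,0],"hand":0.6},{"offset":[0,0.15,-0.17],"delta_rot":[0,0,0],"hand":0.6},{"offset":[0,0.15,-0.17],"delta_rot":[0,0,0],"hand":0.6},{"offset":[0,0.15,-0.17],"delta_rot":[0,0,0],"hand":0.6}]}}

```text
clock: 31.35
tcp_pos: [0.4899, 0.3718, 0.2671]
tcp_rot: [-0.0, 0.028, 1.0, 0.003]
force: [-0.3, 0.5, 0.4]
grip_width: 0.0514
```

```bash
python3 tq.py - 2; python3 - <<'E'
from h import *
c=camera("scene"); save(c,"s20.png"); d=camera("top"); save(d,"t20.png")
E
```

```text
t 31.35 tcp [0.4899 0.3718 0.2671] xyaw 176.82 zax [-7.0e-04  6.2e-03 -1.0e+00] F [-0.29  0.51  0.36] M [ 0.009 -0.012 -0.032] w 0.0514 q [-0.28  0.53 -0.73  1.54  0.36  1.21  0.45]
M [-0.014 -0.017 -0.017] Mz sd 0.037 F [-0.13 -0.81  0.  ]
dot px [284.43686314 237.        ] yaw -165.5 0.017281564962252288
teal [ 0.55281943 -0.26629043] sd [7.22669344e-06 1.92964767e-06]
```

View pics/s20.png

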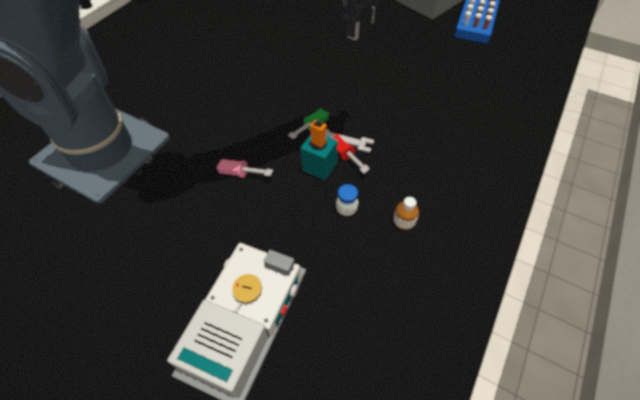

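View pics/t20.png

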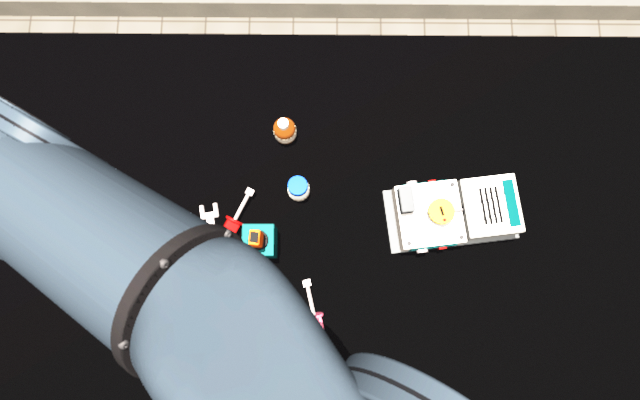

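```bash
python3 - <<'E'
from fit import *
d=camera("scene"); H,Sa,V=hsv(d); m=(H>=8)&(H<=24)&(Sa>110)&(V>70)&near(d,[.4825,.2148,.11],22)
print(fit(lambda x:box(x[0],x[1],x[2],.028,.02,.083,.138),[.4825,.2148,0],[(d,obshull(m))],[.005,.005,.2]))
save(d,"s21.png",(280,100,380,190),6)
E
```

```text
(array([ 0.48199848,  0.21396424, -0.05367347]), np.float64(0.9485351236640036))
```

View pics/s21.png

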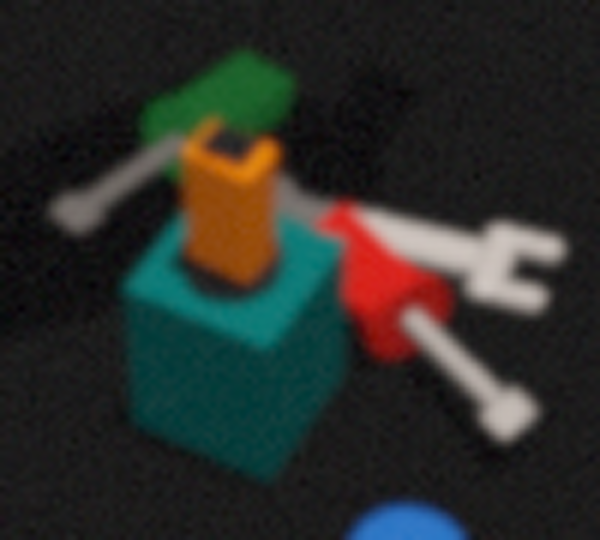

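The driver stands upright with its collar on the stand, at about (0.482, 0.214). Handing in.

```bash
python3 -c "
from rig import *
print(finish_job())"
```

```text
the job is handed in; nothing more can be done
None
```

The disc is turned snug with the module drawn home, the driver is back in its stand, and the job is handed in. No verdict was reported.

**What I did:** I took the orange driver from its stand and seated the blade 5 to 6 mm into the slot. The press was about 3 to 5 N. I then turned the disc clockwise about 65° (1.13 rad) in small steps, relieved the torque, lifted straight out and set the driver back.

**Last checks:**
- **Module:** it moved in 3.7 mm and then stopped. No gap shows, and it stayed put after the driver was withdrawn.
- **Torque:** averages over the last five pauses were 0.050, 0.114, 0.076, 0.106 and 0.13 N m. The rise was uneven, as the task warned, and single readings scatter by about 0.03. I stopped at 0.13. The bolt's pull I could only judge from this torque.
- **Driver:** it stands upright with its collar on the stand, about 1 mm from my estimate of the hole's centre.
- **Jar, bottle and spanner:** they look unmoved in both pictures, though the arm hides part of the spanner in the top view. The arm is clear of everything.

**What disagreed:**
- **Look-alikes:** the green, pink and red drivers toppled early in the run. They already looked tilted in the first pictures, and no contact with them was commanded or felt. The red one now lies between the stand and the spanner.
- **Camera estimates:** the two cameras differed by 2 to 3 mm on the disc's centre. I aimed between them, and the blade went in at the first attempt.

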